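# Put the microscope optics away and load the slide carrier

### The job

Tidy the microscope parts: stand both objectives in the long tray and both eyepieces in the square tray, keeping these four upright all the while. Lay the slide carrier flat in the nest of the black stage fixture, first swinging the fixture's hold-down arm aside if it is in the way, and then swing the arm fully home over the carrier.

Things in the scene. Friction and masses are not known exactly. Their poses are not given: they have to be found in the camera images.
- objective_long_center (a point): Long objective: aluminium barrel standing upright, 30 mm diameter and straight up to 44 mm, then tapering to a 14 mm nose at the top; 60 mm high, 0.13 kg. Point: its centre, 30 mm above its underside; z is up along its axis.
- objective_short_center (a point): Short objective: like the long one, 30 mm diameter and straight up to 36 mm, then tapering to a 14 mm nose at the top; 46 mm high, 0.13 kg. Point: its centre, 23 mm above its underside; z up along its axis.
- eyepiece_a_center (a point): Eyepiece, standing upright: black body 40 mm in diameter and 38 mm high with a steel tube 30 mm in diameter and 16 mm high on top; 54 mm high in all, 0.12 kg. Point: its centre, 27 mm above its underside (on the black body); z up.
- eyepiece_b_center (a point): The other eyepiece, identical to the first; point at its centre, 27 mm above its underside.
- carrier_center (a point): Slide carrier: flat aluminium block with a glass slide on top, 26 mm wide along its x, 64 mm long along its y, 18 mm high, 0.08 kg. Point: its centre, 9 mm above its underside.
- long_tray: Long white tray, fixed: outside 78 mm along its x, 158 mm along its y, 12 mm high, walls and floor 4 mm thick (inside 70 x 150 mm). Origin: centre of its underside. For the two objectives, side by side along its length.
- square_tray: Square white tray, fixed: outside 128 x 128 mm, 12 mm high, walls and floor 4 mm thick (inside 120 x 120 mm). Origin: centre of its underside. For the two eyepieces.
- nest (a point): Centre of the nest floor, 12 mm above the table, on the stage fixture: a fixed black plate 90 mm (x) by 126 mm (y); the point is 12 mm to -y of its middle. Low rails 6 mm high bound the nest, 82 mm apart along y, 44 mm along x; the x sides are open to fingers over the middle 60 mm. The carrier lies with its length along the nest's y, either way round.
- holddown (a joint): Hold-down arm angle, rad: 0 = home, along y over the middle of the nest; 1.4 (stop) = aside, swung to the nest's -x; starts anywhere between. Turns level about an 18 mm post 60 mm from the nest point along +y; stays where left (1 N at the knob moves it). Bar 14 mm wide, 21 to 29 mm above the nest floor (clears a loaded carrier by 3 mm). Loading from above needs more than about 1.2.
- knob_grip (a point): Upright black knob at the free end of the hold-down arm, 18 mm diameter, 40 mm high, standing on the bar; turns freely about its own axis. Point half-way up, 20 mm above the bar's top (61 mm above the table), 66 mm from the pivot: at angle a it lies at x = -0.066 sin a, y = 0.060 - 0.066 cos a from the nest point, in the nest's axes (m).

How it is judged:
By the outcome, as a careful person would: the job done as asked, in the order asked, and still so for the second after the job is handed in, with the robot touching nothing.
It also fails if it takes over 141 s, if anything falls off the work surface, if the arm or the gripper's body presses on something with over 40 N, if the wrist force passes 120 N, or if a joint passes its speed limit or range.

### The arm

A 7-joint arm with a two-finger parallel gripper is mounted at the origin on the work surface. World frame = base frame: x ahead of the robot, y to its left, z up, the work surface at z = 0. Lengths are in m, angles in rad, forces in N, time in s.
With the tool pointing down it reaches from about 0.425 to 0.925 m from the base axis. Payload 6.8 kg.
Tool frame: the origin (TCP) lies at the very end of the fingers, on their centre line; the grasp point (between the pads) lies 19 mm behind it (arm.grip_depth is the distance from the TCP to the grasp point, in m); z points along the fingers, y is the direction in which the jaws open and shut (so a half turn about z gives the same grasp; the last joint's range is limited). The gripper opens to 88 mm and grips with 3 to 60 N. Pads are 20 mm wide; open, the fingers measure 115 mm over their backs; the gripper's body (75 mm by 178 mm) begins 61 mm behind the grasp point.
Start: joints at [1.013, 0.477, 0.022, 1.555, -0.011, 1.109, -0.083], TCP at [0.293, -0.608, 0.192] pointing down, gripper open.
Joint ranges: [-2.96, 2.96], [-0.34, 2.1], [-1.41, 1.46], [0.24, 2.44], [-1.37, 4.51], [0.17, 1.92], [-2.96, 2.96]. Speed limits (rad/s): [2.39, 2.39, 3.14, 3.14, 3.14, 3.14, 3.14].

### API

Orientations are given as a 3x3 rotation matrix whose columns are the frame's x, y, z axes.
In Python, from rig import arm gives the robot as it stands.
- The arm moves only by the tool arm_command, never from a script. Its argument "series" is a list of rows, each an object with "translation": the shift along the tool's x, y, z in cm, a list of three; "roll": the turn about the tool's z in degrees. A call has 1 to 8 rows; each row shifts and turns the commanded pose from where the row before left it, along the tool's axes as they then stand; what a row does not reach is not made up. A row lasts 1/12 s, in which the tool goes at most 41.7 mm and 7.16 degrees, less where a joint would pass 70% of its speed; a pose out of reach is approached as far as the arm can. A call with a gripper value outside its range is refused whole. "claw" is the finger opening in cm, from 0 to 8.78, set as the call begins (left out, the last holds). The fingers move at their own pace and stop on an object; "squeeze" is the grip in N (left out, the last holds). Time passes only in rows, so rows that do not move let the fingers close. It gives the time, the measured TCP pose, the force and the opening at its end, in the units of the state.
- arm.get_obs(): the state, without advancing time (a new reading comes with each control period).
- arm.capture(name): name is "side" or "top"; returns the picture (384x512x3 uint8, red, green, blue); there is no depth.
- arm.camera_params(name): a dict with "mtx" (3x3 intrinsics, pixels), "view" (4x4, takes a point from world to camera coordinates). Camera axes: x right, y down, z forward; pixel columns grow to the right and rows downward; lengths in m; the calibration is good to about 2 mm. A picture is of the moment at which its call begins. camera_params takes no time and is no camera call.
- arm.job_done(): hands the job in, once; it reports no verdict.
Trained networks look in the newest picture that a camera, given by its name, has taken for a name from the list of things; names that differ only in an ending like _2 or _b are one class to them, and where a whole thing is asked for, a point or a joint stands for the part that bears it (a point fixed in the world has none). Each returns a list of dicts, best first, with "score" (0 to 1); they miss things now and then, are a little off and sometimes report something else, mostly with a low value. They report only what shows in the picture. A call takes as long as a camera call.
- arm.silhouettes(label, camera): "pixels" (384x512 bool, what is visible of it) and "location" ([column, row] in pixels, amid what is visible of it).
The state is a dict: "time": time; "joints": joint angles; "qvel": joint speeds; "joint_efforts": joint torques, N m; "tool_pos": TCP position; "orientation": TCP orientation; "contact_force": force on the tool from outside, world axes, zero at the start; "wrist_torque": the same for the moment, N m; "grip_width": finger opening in m.
Only numpy, scipy, OpenCV 4.12 (cv2) and the standard library are available. Lean on these libraries where they do the work, as an engineer would, in place of code of your own. Each camera call takes 0.05 s, during which the arm holds its last target.

## Working session

There is one attempt and no reset: what is moved stays moved. The work goes in short steps, Python scripts to look and compute and a tool call to move; the robot and the scene stay as the last step left them, time stands still between calls to the robot, and variables do not carry over. Pictures are saved under pics/ and viewed, and the job is handed in when it is done.

Besides the shell and the picture viewer there is one more tool, called after ">>>" in YAML: its name, and indented under it one key for each argument. arm_command: Moves the arm, as the interface text tells. Its arguments: {"type":"object","properties":{"series":{"type":"array","items":{"type":"object","properties":{"translation":{"type":"array","items":{"type":"number"}},"roll":{"type":"number"}}}},"claw":{"type":"number"},"squeeze":{"type":"number"}},"required":["series"]}

```bash
mkdir -p pics; ls
python3 - <<'E'
from rig import arm
import cv2,numpy as np
o=arm.get_obs(); print({k:np.round(v,3).tolist() for k,v in o.items()}, arm.grip_depth)
for n in("side","top"):
    im=arm.capture(n); cv2.imwrite(f"pics/{n}0.png",im[:,:,::-1]); p=arm.camera_params(n); print(n,np.round(p["mtx"],1).tolist(),np.round(p["view"],3).tolist())
E
```

```text
pics
{'time': 0.0, 'joints': [1.013, 0.478, 0.022, 1.556, -0.011, 1.109, -0.083], 'qvel': [-0.001, 0.002, -0.001, -0.001, 0.001, -0.001, -0.0], 'joint_efforts': [-0.0, -58.285, 1.534, -27.261, -0.055, 0.017, 0.0], 'tool_pos': [0.293, -0.607, 0.192], 'orientation': [[0.901, 0.435, -0.001], [0.435, -0.901, 0.002], [-0.0, -0.002, -1.0]], 'contact_force': [-0.01, -0.947, 0.979], 'wrist_torque': [-0.046, 0.034, 0.005], 'grip_width': 0.088} 0.0187
side [[403.1, 0.0, 259.9], [0.0, 403.1, 191.6], [0.0, 0.0, 1.0]] [[-0.997, -0.076, -0.002, 0.494], [-0.045, 0.618, -0.785, 0.086], [0.061, -0.783, -0.62, 1.11], [0.0, 0.0, 0.0, 1.0]]
top [[372.6, 0.0, 249.1], [0.0, 372.6, 194.1], [0.0, 0.0, 1.0]] [[0.037, -0.999, -0.004, -0.016], [-0.979, -0.035, -0.202, 0.514], [0.202, 0.011, -0.979, 0.811], [0.0, 0.0, 0.0, 1.0]]
```

View pics/side0.png

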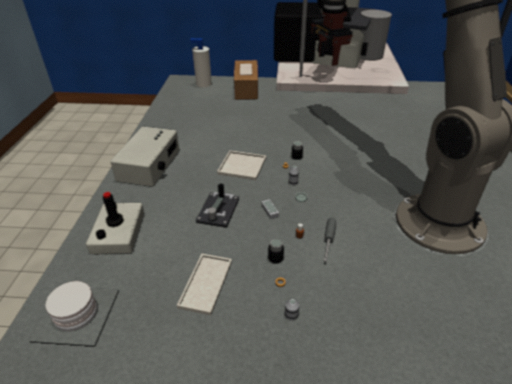

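View pics/top0.png

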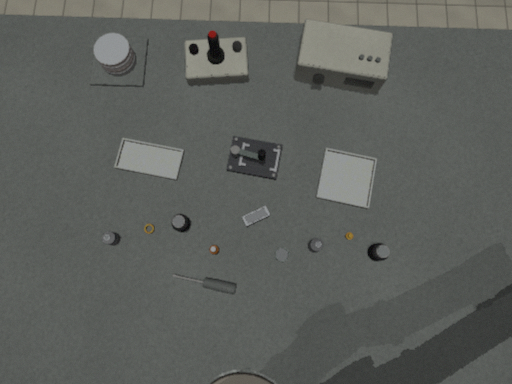

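```bash
cat > h.py <<'E'
from rig import arm
import cv2,numpy as np
from scipy.optimize import least_squares
def ray(cam,uv):
    p=arm.camera_params(cam);K=np.array(p["mtx"]);V=np.array(p["view"]);R=V[:3,:3];t=V[:3,3]
    d=R.T@np.linalg.solve(K,[uv[0],uv[1],1.]);return -R.T@t,d
def atz(cam,uv,z):
    c,d=ray(cam,uv);return c+d*(z-c[2])/d[2]
def proj(cam,P):
    p=arm.camera_params(cam);K=np.array(p["mtx"]);V=np.array(p["view"])
    q=(np.atleast_2d(P)@V[:3,:3].T+V[:3,3])@K.T;return q[:,:2]/q[:,2:]
E
python3 - <<'E'
from h import *
import pickle
S={}
for cam in("top","side"):
    for l in["objective_long_center","objective_short_center","eyepiece_a_center","carrier_center","long_tray","square_tray","nest","holddown","knob_grip"]:
        try: r=arm.silhouettes(l,cam)
        except Exception as e: print(l,e);continue
        S[cam,l]=r
        for d in r[:4]: 
            ys,xs=np.where(d["pixels"]); print(cam,l,round(d["score"],2),np.round(d["location"],1),len(xs),(xs.min(),xs.max(),ys.min(),ys.max()) if len(xs) else'', np.round(atz(cam,d["location"],.027),3))
pickle.dump(S,open("S.pkl","wb"))
for cam in("top","side"):
    im=cv2.imread(f"pics/{cam}0.png")
    x=(100,20+100,400,180) 
    c=im[120:280,90:400] if cam=="top" else im[130:330,170:350]
    cv2.imwrite(f"pics/{cam}0z.png",cv2.resize(c,None,fx=2.5 if cam=="top" else 3,fy=2.5 if cam=="top" else 3,interpolation=cv2.INTER_CUBIC))
E
```

```text
top objective_long_center 0.33 [254.5 158.2] 1843 (np.int64(227), np.int64(282), np.int64(137), np.int64(179)) [ 0.609 -0.007  0.027]
top objective_short_center 0.49 [108.6 240.3] 217 (np.int64(102), np.int64(119), np.int64(232), np.int64(247)) [0.397 0.326 0.027]
top eyepiece_a_center 0.68 [377.2 251.5] 339 (np.int64(367), np.int64(389), np.int64(243), np.int64(261)) [ 0.394 -0.298  0.027]
top eyepiece_a_center 0.25 [253.9 156.9] 1846 (np.int64(227), np.int64(282), np.int64(136), np.int64(179)) [ 0.612 -0.006  0.027]
top carrier_center 0.51 [256.7 217.4] 315 (np.int64(243), np.int64(269), np.int64(207), np.int64(225)) [ 0.464 -0.017  0.027]
top long_tray 0.63 [151.5 160.3] 2051 (np.int64(115), np.int64(184), np.int64(139), np.int64(180)) [0.595 0.243 0.027]
top square_tray 0.86 [348.  176.7] 2723 (np.int64(317), np.int64(376), np.int64(149), np.int64(208)) [ 0.57  -0.234  0.027]
top nest 0.66 [314.6 242.7] 147 (np.int64(309), np.int64(322), np.int64(240), np.int64(252)) [ 0.409 -0.154  0.027]
top nest 0.61 [253.6 158.1] 1811 (np.int64(227), np.int64(282), np.int64(136), np.int64(179
[... 1533 characters left out ...]
207.2 283.2] 2015 (np.int64(177), np.int64(230), np.int64(254), np.int64(314)) [0.595 0.275 0.027]
side long_tray 0.16 [273.5 254.7] 349 (np.int64(267), np.int64(283), np.int64(239), np.int64(263)) [0.449 0.176 0.027]
side square_tray 0.66 [241.1 168.3] 979 (np.int64(217), np.int64(265), np.int64(151), np.int64(179)) [ 0.569 -0.182  0.027]
side nest 0.98 [216.5 204.7] 1106 (np.int64(196), np.int64(238), np.int64(183), np.int64(227)) [ 0.618 -0.001  0.027]
side holddown 0.5 [218.  199.6] 236 (np.int64(208), np.int64(224), np.int64(183), np.int64(215)) [ 0.617 -0.023  0.027]
side holddown 0.25 [292.5 151.7] 182 (np.int64(291), np.int64(302), np.int64(141), np.int64(158)) [ 0.409 -0.291  0.027]
```

View pics/top0z.png

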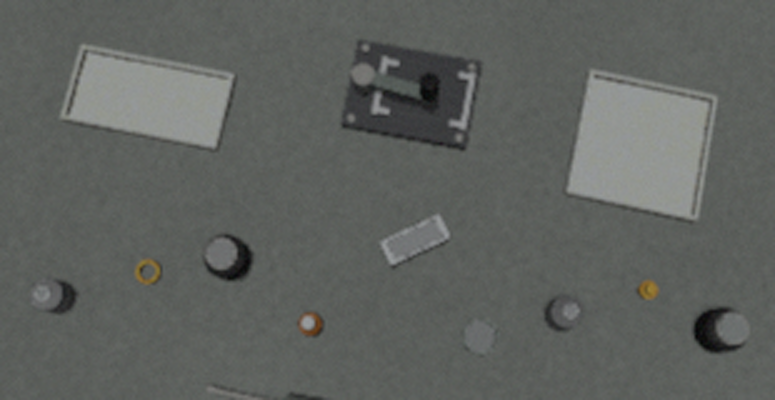

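View pics/side0z.png

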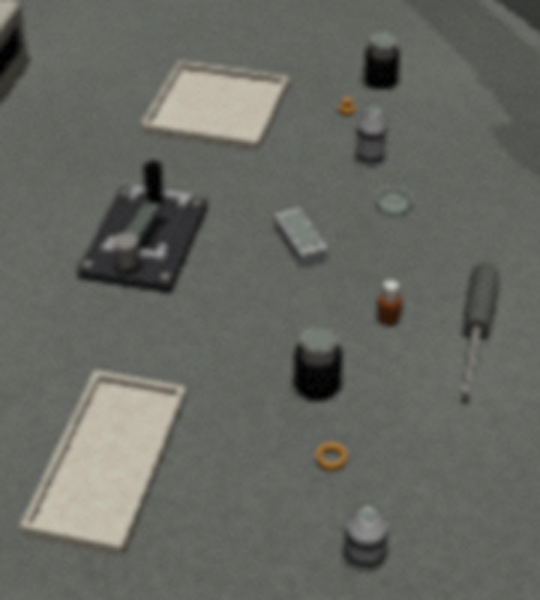

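```bash
cat > fit.py <<'E'
from h import *
from scipy.optimize import minimize
SS=4
def box(lx,ly,z0,z1,cx=0,cy=0): return np.array([[cx+sx*lx/2,cy+sy*ly/2,z] for sx in(-1,1) for sy in(-1,1) for z in(z0,z1)])
def cyl(r,z0,z1,r2=None,cx=0,cy=0):
    a=np.linspace(0,2*np.pi,24,endpoint=False);r2=r2 or r
    return np.vstack([np.c_[cx+r*np.cos(a),cy+r*np.sin(a),0*a+z0],np.c_[cx+r2*np.cos(a),cy+r2*np.sin(a),0*a+z1]])
def model(kind,th=0):
    if kind=="long":return[np.vstack([cyl(.015,0,.044),cyl(.007,.059,.060)])]
    if kind=="short":return[np.vstack([cyl(.015,0,.036),cyl(.007,.045,.046)])]
    if kind=="eye":return[cyl(.02,0,.038),cyl(.015,.038,.054)]
    if kind=="carrier":return[box(.026,.064,0,.018)]
    if kind=="ltray":return[box(.078,.158,0,.012)]
    if kind=="stray":return[box(.128,.128,0,.012)]
    if kind=="fix":
        k=np.array([-.066*np.sin(th),.06-.066*np.cos(th)]);
        a=np.linspace(0,2*np.pi,16);b=np.vstack([np.c_[p[0]+.007*np.cos(a),p[1]+.007*np.sin(a),0*a+z] for p in(k,[0,.06]) for z in(.033,.041)])
        return[box(.09,.126,0,.012,0,.012),cyl(.009,.012,.041,cx=0,cy=.06),b,cyl(.009,.041,.081,cx=k[0],cy=k[1])]
def place(parts,x,y,yaw):
    c,s=np.cos(yaw),np.sin(yaw);R=np.array([[c,-s,0],[s,c,0],[0,0,1]]);return[p@R.T+[x,y,0] for p in parts]
def render(cam,parts):
    m=np.zeros((384*SS,512*SS),np.uint8)
    for p in parts:
        uv=(proj(cam,p)+.5)*SS-.5
        h=cv2.convexHull(uv.astype(np.float32)); cv2.fillConvexPoly(m,np.round(h*16).astype(np.int32),1,shift=4)
    return cv2.resize(m.astype(np.float32),(512,384),interpolation=cv2.INTER_AREA)
def fit(kind,masks,x0,rot=True):
    M={c:cv2.GaussianBlur(m.astype(np.float32),(0,0),.7) for c,m in masks.items()}
    def pp(v): return place(model(kind,v[3] if len(v)>3 else 0),v[0],v[1],v[2] if len(v)>2 else 0)
    def f(v,only=None):
        e=0
        for c,m in M.items():
            if only and c!=only: continue
            r=cv2.GaussianBlur(render(c,pp(v)),(0,0),.7); e+=((r-m)**2).sum()/m.sum()
        return e
    st=[.006,.006,.08,.25][:len(x0)]
    best=None
    for sg in(1,-1):
        sim=np.vstack([x0]+[np.array(x0)+sg*np.eye(len(x0))[i]*st[i] for i in range(len(x0))])
        r=minimize(f,x0,method="Nelder-Mead",options=dict(initial_simplex=sim,xatol=1e-4,fatol=1e-5,maxiter=400))
        if best is None or r.fun<best.fun: best=r
    return best.x,best.fun,pp(best.x),f
def overlay(im,cam,parts,col=(0,255,0),k=3):
    for p in parts:
        h=cv2.convexHull((((proj(cam,p)+.5)*k-.5)).astype(np.float32)); cv2.polylines(im,[np.round(h).astype(np.int32)],True,col,1)
E
cat > run1.py <<'E'
from fit import *
import pickle
S=pickle.load(open("S.pkl","rb"))
g=lambda c,l,i=0:S[c,l][i]["pixels"]
J={"long":("long",{"side":g("side","objective_long_center")},[.403,-.149]),
"short":("short",{"top":g("top","objective_short_center"),"side":g("side","objective_short_center",1)},[.405,.33]),
"eyeR":("eye",{"top":g("top","eyepiece_a_center"),"side":g("side","eyepiece_a_center")},[.395,-.3]),
"eyeL":("eye",{"side":g("side","objective_short_center",0)},[.445,.17]),
"carrier":("carrier",{"top":g("top","carrier_center"),"side":g("side","carrier_center")},[.466,-.01,.35]),
"ltray":("ltray",{"top":g("top","long_tray"),"side":g("side","long_tray")},[.595,.26,-.1]),
"stray":("stray",{"top":g("top","square_tray"),"side":g("side","square_tray")},[.57,-.21,-.1]),
"fix":("fix",{"top":g("top","nest",1),"side":g("side","nest")},[.615,-.015,-.1,.2])}
ims={c:cv2.resize(cv2.imread(f"pics/{c}0.png"),None,fx=3,fy=3,interpolation=cv2.INTER_CUBIC) for c in("top","side")}
for n,(k,m,x0) in J.items():
    # carrier yaw candidates
    x,e,parts,f=fit(k,m,x0)
    if n=="carrier":
        for y in(-1.2,-.35,1.2):
            r=fit(k,m,[*x0[:2],y])
            if r[1]<e:x,e,parts,f=r
    print(n,np.round(x,4),round(e,3))
    for c in m:
        xx,ee,_,_=fit(k,{c:m[c]},x); print("   ",c,np.round(xx,4),round(ee,3))
    for c in ims: overlay(ims[c],c,parts)
cv2.imwrite("pics/ov_top.png",ims["top"][350:800,290:1190][:, :800]);cv2.imwrite("pics/ov_top2.png",ims["top"][350:800,700:1200]);cv2.imwrite("pics/ov_side.png",ims["side"][400:980,500:960])
E
python3 run1.py
```

```text
long [ 0.4057 -0.1593] 0.015
    side [ 0.4057 -0.1593] 0.015
short [0.4027 0.3237] 0.074
    top [0.4013 0.3241] 0.033
    side [0.4039 0.3233] 0.008
eyeR [ 0.3939 -0.3027] 0.046
    top [ 0.3933 -0.3022] 0.008
    side [ 0.3948 -0.3055] 0.018
eyeL [0.4468 0.1599] 0.008
    side [0.4469 0.1596] 0.008Traceback (most recent call last):
  File "run1.py", line 19, in <module>
    r=fit(k,m,[*x0[:2],y])
  File "fit.py", line 40, in fit
    r=minimize(f,x0,method="Nelder-Mead",options=dict(initial_simplex=sim,xatol=1e-4,fatol=1e-5,maxiter=400))
    res = _minimize_neldermead(fun, x0, args, callback, bounds=bounds,
                               **options)
    fxe = func(xe)
    fx = function(np.copy(x), *(wrapper_args + args))
  File "fit.py", line 34, in f
    r=cv2.GaussianBlur(render(c,pp(v)),(0,0),.7); e+=((r-m)**2).sum()/m.sum()
                       ~~~~~~^^^^^^^^^
  File "fit.py", line 24, in render
    uv=(proj(cam,p)+.5)*SS-.5
        ~~~~^^^^^^^
  File "h.py", line 10, in proj
    p=arm.camera_params(cam);K=np.array(p["mtx"]);V=np.array(p["view"])
ValueError: time passes only in moves, steps and waits
```

```bash
python3 - <<'E'
from rig import arm
import pickle
try:
    pickle.dump({c:{k:__import__('numpy').array(v) for k,v in arm.camera_params(c).items()} for c in("top","side")},open("cams.pkl","wb"))
except Exception as e: print(e)
print(arm.get_obs()["time"])
E
ls -la cams.pkl
python3 - <<'E'
s=open('h.py').read()
s=s.replace("arm.camera_params(cam)","CAM[cam]").replace("from scipy","import pickle\nCAM=pickle.load(open('cams.pkl','rb'))\nfrom scipy")
open('h.py','w').write(s)
E
python3 run1.py
```

```text
1.0
-rw-r--r-- 1 agent agent 688 Dec  7 06:43 cams.pkl
long [ 0.4057 -0.1593] 0.015
    side [ 0.4057 -0.1593] 0.015
short [0.4027 0.3237] 0.074
    top [0.4013 0.3241] 0.033
    side [0.4039 0.3233] 0.008
eyeR [ 0.3939 -0.3027] 0.046
    top [ 0.3933 -0.3022] 0.008
    side [ 0.3948 -0.3055] 0.018
eyeL [0.4468 0.1599] 0.008
    side [0.4469 0.1596] 0.008
carrier [ 0.4698 -0.0162  0.4597] 0.047
    top [ 0.4685 -0.0162  0.457 ] 0.02
    side [ 0.4711 -0.0156  0.45  ] 0.007
ltray [ 0.6044  0.2551 -0.1618] 0.012
    top [ 0.6041  0.2544 -0.1584] 0.004
    side [ 0.6046  0.2555 -0.1671] 0.006
stray [ 0.5729 -0.2355 -0.1926] 0.018
    top [ 0.5724 -0.235  -0.1829] 0.004
    side [ 0.5733 -0.2359 -0.1965] 0.012
fix [ 0.6149 -0.0198 -0.1517  0.0804] 0.025
    top [ 0.6145 -0.0191 -0.1546  0.1957] 0.005
    side [ 0.6153 -0.0209 -0.1569  0.0867] 0.016
```

View pics/ov_top.png

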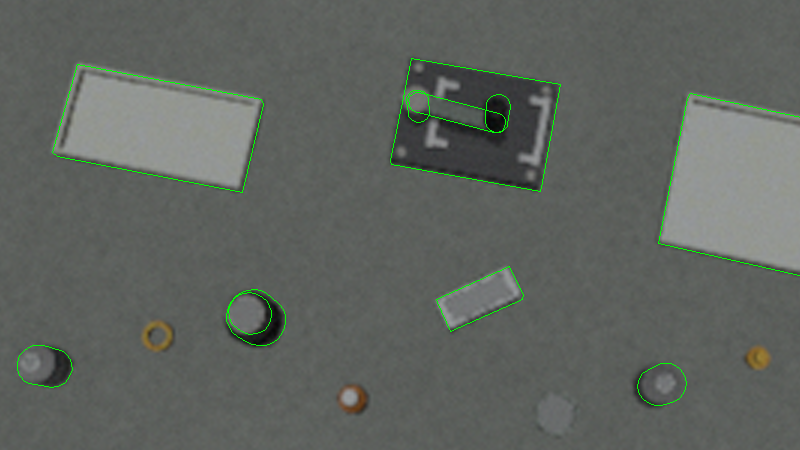

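View pics/ov_side.png

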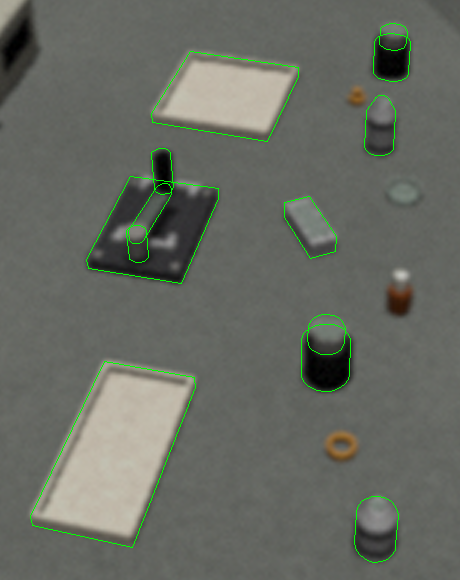

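>>> arm_command:
  series:
    - {"translation": [0, 0, -2], "roll": 0}
    - {"translation": [0, 0, 0], "roll": 0}
  claw: 8.0
  squeeze: 20

```text
time: 1.17
tool_pos: [0.2943, -0.6093, 0.2154]
orientation: [[0.901, 0.435, 0.002], [0.435, -0.901, -0.004], [0.0, 0.004, -1.0]]
contact_force: [-0.1, -0.5, 0.9]
grip_width: 0.0806
```

```bash
cat > plan.py <<'E'
from h import *
import sys
def psi(R): return np.degrees(np.arctan2(R[1][0],R[0][0]))
def go(x,y,z,ps,first="all",cur=None,maxr=7.1,step=4.1):
    o=arm.get_obs(); p=np.array(o["tool_pos"]);R=np.array(o["orientation"]);s0=psi(R)
    if cur is not None: p,s0=np.array(cur[:3]),cur[3]
    d=np.array([x,y,z])-p; roll=-((ps-s0+180)%360-180)
    n=int(max(np.ceil(np.linalg.norm(d)/ .041),np.ceil(abs(roll)/maxr),1))
    print("t",round(o["time"],2),"pos",p.round(4),"psi",round(s0,2),"d",d.round(4),"roll",round(roll,2),"n",n,"F",np.round(o["contact_force"],1),"w",round(o["grip_width"],4))
    for ax in("T",):
        # translation only in tool axes at current psi
        a=np.radians(s0);c,s=np.cos(a),np.sin(a)
        print(" tool-total cm:",np.round([100*(c*d[0]+s*d[1]),100*(s*d[0]-c*d[1]),-100*d[2]],2))
    rows=[]
    for i in range(n):
        a=np.radians(s0-roll*i/n);c,s=np.cos(a),np.sin(a);q=d/n
        rows.append([round(100*(c*q[0]+s*q[1]),1),round(100*(s*q[0]-c*q[1]),1),round(-100*q[2],1),round(roll/n,1)])
    print(" rows",rows)
if __name__=="__main__":
    a=list(map(float,sys.argv[1:])); go(*a[:4])
E
python3 - <<'E'
from fit import *
S=pickle.load(open("S.pkl","rb"))
ms={"top":S["top","objective_short_center"][0]["pixels"],"side":S["side","objective_short_center"][1]["pixels"]}
for k in("long","short"): print("L",k,fit(k,ms,[.403,.324])[:2], fit(k,{"side":S["side","objective_long_center"][0]["pixels"]},[.405,-.159])[:2])
for i in range(4): print(np.array(arm.get_obs()["tool_pos"]).round(4))
E
python3 plan.py .394 -.303 .10 79
```

```text
L long (array([0.40272806, 0.32402376]), np.float64(0.22883448004722595)) (array([ 0.4055961 , -0.15870706]), np.float64(0.014672541059553623))
L short (array([0.40271086, 0.3236866 ]), np.float64(0.07369055598974228)) (array([ 0.40547047, -0.16713534]), np.float64(0.061669882386922836))
[ 0.2943 -0.6093  0.2154]
[ 0.2943 -0.6093  0.2154]
[ 0.2943 -0.6093  0.2154]
[ 0.2943 -0.6093  0.2154]
t 1.17 pos [ 0.2943 -0.6093  0.2154] psi 25.76 d [ 0.0997  0.3063 -0.1154] roll -53.24 n 9 F [-0.1 -0.5  0.9] w 0.0806
 tool-total cm: [ 22.3  -23.25  11.54]
 rows [[np.float64(2.5), np.float64(-2.6), np.float64(1.3), np.float64(-5.9)], [np.float64(2.7), np.float64(-2.3), np.float64(1.3), np.float64(-5.9)], [np.float64(3.0), np.float64(-2.0), np.float64(1.3), np.float64(-5.9)], [np.float64(3.1), np.float64(-1.7), np.float64(1.3), np.float64(-5.9)], [np.float64(3.3), np.float64(-1.4), np.float64(1.3), np.float64(-5.9)], [np.float64(3.4), np.float64(-1.0), np.float64(1.3), np.float64(-5.9)], [np.float64(3.5), np.float64(-0.7), np.float64(1.3), np.float64(-5.9)], [np.float64(3.6), np.float64(-0.3), np.float64(1.3), np.float64(-5.9)], [np.float64(3.6), np.float64(0.1), np.float64(1.3), np.float64(-5.9)]]
```

>>> arm_command:
  series:
    - {"translation": [2.5, -2.6, 1.3], "roll": -5.9}
    - {"translation": [2.7, -2.3, 1.3], "roll": -5.9}
    - {"translation": [3.0, -2.0, 1.3], "roll": -5.9}
    - {"translation": [3.1, -1.7, 1.3], "roll": -5.9}
    - {"translation": [3.3, -1.4, 1.3], "roll": -5.9}
    - {"translation": [3.4, -1.0, 1.3], "roll": -5.9}
    - {"translation": [3.5, -0.7, 1.3], "roll": -5.9}
    - {"translation": [3.6, -0.3, 1.3], "roll": -5.9}

```text
time: 1.83
tool_pos: [0.3823, -0.3344, 0.108]
orientation: [[0.288, 0.958, 0.001], [0.958, -0.288, -0.001], [-0.0, 0.001, -1.0]]
contact_force: [0.5, -0.7, 0.6]
grip_width: 0.0798
```

>>> arm_command:
  series:
    - {"translation": [3.6, 0.1, 1.3], "roll": -5.9}
    - {"translation": [0, 0, 0], "roll": 0}
    - {"translation": [0, 0, 0], "roll": 0}

```text
time: 2.08
tool_pos: [0.394, -0.2996, 0.0949]
orientation: [[0.189, 0.982, -0.0], [0.982, -0.189, 0.001], [0.001, -0.001, -1.0]]
contact_force: [-0.8, -1.0, -0.5]
grip_width: 0.0799
```

```bash
python3 plan.py .394 -.303 .011 79
```

```text
t 2.08 pos [ 0.394  -0.2996  0.0949] psi 79.1 d [-0.     -0.0034 -0.0839] roll 0.1 n 3 F [-0.8 -1.  -0.5] w 0.0799
 tool-total cm: [-0.34  0.06  8.39]
 rows [[np.float64(-0.1), np.float64(0.0), np.float64(2.8), np.float64(0.0)], [np.float64(-0.1), np.float64(0.0), np.float64(2.8), np.float64(0.0)], [np.float64(-0.1), np.float64(0.0), np.float64(2.8), np.float64(0.0)]]
```

>>> arm_command:
  series:
    - {"translation": [-0.3, 0, 2.8], "roll": 0}
    - {"translation": [0, 0, 2.8], "roll": 0}
    - {"translation": [0, 0, 2.6], "roll": 0}
    - {"translation": [0, 0, 0], "roll": 0}

```text
time: 2.42
tool_pos: [0.3899, -0.3047, 0.0099]
orientation: [[0.196, 0.981, -0.005], [0.981, -0.196, 0.003], [0.002, -0.006, -1.0]]
contact_force: [-1.1, -0.0, 0.3]
grip_width: 0.08
```

>>> arm_command:
  series:
    - {"translation": [0, 0, 0], "roll": 0}
    - {"translation": [0, 0, 0], "roll": 0}
    - {"translation": [0, 0, 0], "roll": 0}
    - {"translation": [0, 0, 0], "roll": 0}
    - {"translation": [0, 0, 0], "roll": 0}
    - {"translation": [0, 0, 0], "roll": 0}
  claw: 3.0
  squeeze: 20

```text
time: 2.92
tool_pos: [0.3934, -0.3051, 0.0143]
orientation: [[0.193, 0.981, 0.001], [0.981, -0.193, -0.001], [-0.001, 0.001, -1.0]]
contact_force: [-0.0, -0.1, -0.4]
grip_width: 0.0436
```

```bash
python3 plan.py .567 -.265 .10 79
```

```text
t 2.92 pos [ 0.3934 -0.3051  0.0143] psi 78.86 d [0.1736 0.0401 0.0857] roll -0.14 n 5 F [-0.  -0.1 -0.4] w 0.0436
 tool-total cm: [ 7.29 16.26 -8.57]
 rows [[np.float64(1.5), np.float64(3.3), np.float64(-1.7), np.float64(-0.0)], [np.float64(1.5), np.float64(3.3), np.float64(-1.7), np.float64(-0.0)], [np.float64(1.5), np.float64(3.3), np.float64(-1.7), np.float64(-0.0)], [np.float64(1.5), np.float64(3.3), np.float64(-1.7), np.float64(-0.0)], [np.float64(1.5), np.float64(3.3), np.float64(-1.7), np.float64(-0.0)]]
```

>>> arm_command:
  series:
    - {"translation": [0, 0, 0], "roll": 0}
    - {"translation": [0, 0, 0], "roll": 0}
    - {"translation": [0, 0, 0], "roll": 0}

```text
time: 3.17
tool_pos: [0.393, -0.3047, 0.0136]
orientation: [[0.193, 0.981, 0.0], [0.981, -0.193, -0.0], [-0.0, 0.0, -1.0]]
contact_force: [0.6, 0.1, -0.1]
grip_width: 0.0302
```

>>> arm_command:
  series:
    - {"translation": [0, 0, -1], "roll": 0}
    - {"translation": [0, 0, -2], "roll": 0}
    - {"translation": [0, 0, -3], "roll": 0}
    - {"translation": [1.8, 3.5, -2], "roll": 0}
    - {"translation": [1.8, 3.5, 0], "roll": 0}
    - {"translation": [1.8, 3.5, 0], "roll": 0}
    - {"translation": [1.9, 3.5, 0], "roll": 0}
    - {"translation": [0, 2.2, 0], "roll": 0}

```text
time: 3.83
tool_pos: [0.5689, -0.2597, 0.0937]
orientation: [[0.187, 0.982, 0.004], [0.982, -0.187, 0.002], [0.003, 0.003, -1.0]]
contact_force: [0.2, 0.5, -0.4]
grip_width: 0.0299
```

>>> arm_command:
  series:
    - {"translation": [0, 0, 0], "roll": 0}

```text
time: 3.92
tool_pos: [0.5693, -0.2629, 0.0934]
orientation: [[0.189, 0.982, 0.005], [0.982, -0.189, 0.001], [0.002, 0.004, -1.0]]
contact_force: [-0.6, -0.9, 0.5]
grip_width: 0.0303
```

```bash
python3 plan.py .567 -.265 .0155 79
```

```text
t 3.92 pos [ 0.5693 -0.2629  0.0934] psi 79.13 d [-0.0023 -0.0021 -0.0779] roll 0.13 n 2 F [-0.6 -0.9  0.5] w 0.0303
 tool-total cm: [-0.26 -0.19  7.79]
 rows [[np.float64(-0.1), np.float64(-0.1), np.float64(3.9), np.float64(0.1)], [np.float64(-0.1), np.float64(-0.1), np.float64(3.9), np.float64(0.1)]]
```

```bash
cat > look.py <<'E'
from h import *
import sys
n=sys.argv[1]
for c in("top","side"):
    im=arm.capture(c);cv2.imwrite(f"pics/{c}_{n}.png",cv2.cvtColor(im,cv2.COLOR_RGB2BGR))
a=cv2.imread(f"pics/top_{n}.png")[120:290,80:420];b=cv2.imread(f"pics/side_{n}.png")[120:330,160:340]
a=cv2.resize(a,None,fx=1.4,fy=1.4,interpolation=cv2.INTER_CUBIC);b=cv2.resize(b,None,fx=1.6,fy=1.6,interpolation=cv2.INTER_CUBIC)
H=max(a.shape[0],b.shape[0]);o=np.zeros((H,a.shape[1]+b.shape[1],3),np.uint8);o[:a.shape[0],:a.shape[1]]=a;o[:b.shape[0],a.shape[1]:]=b
cv2.imwrite(f"pics/m_{n}.png",o);print(o.shape)
E
python3 look.py 1
```

```text
(336, 764, 3)
```

View pics/m_1.png

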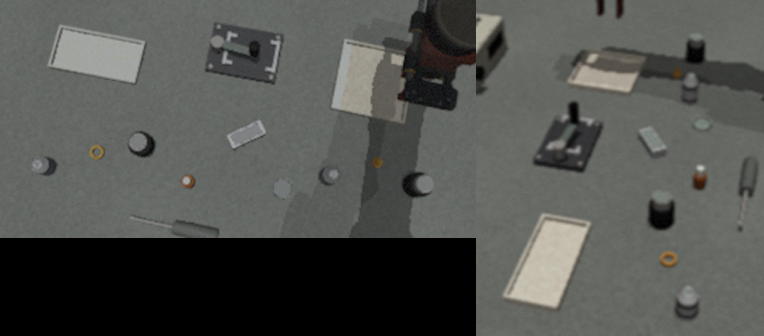

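```bash
python3 - <<'E'
from h import *
o=arm.get_obs();p=np.array(o["tool_pos"])
for c in("side","top"):
    print(proj(c,[p,p+[0,0,.08]]), arm.capture(c).shape)
    im=cv2.imread(f"pics/{c}_1.png")
    for q in proj(c,[p]): cv2.circle(im,tuple(int(v) for v in q.round()),4,(0,255,0),1)
    cv2.imwrite(f"pics/{c}_1b.png",im)
E
cd pics; python3 -c "
import cv2,numpy as np
a=cv2.imread('side_1b.png')[0:230,100:420];b=cv2.imread('top_1b.png')[80:310,300:512]
cv2.imwrite('mm1.png',cv2.resize(np.hstack([a,b]),None,fx=1.5,fy=1.5,interpolation=2))"
```

```text
[[244.94560163 136.96338743]
 [244.29774568 114.44969632]] (384, 512, 3)
[[369.38625797 172.66763831]
 [381.73573675 162.43053666]] (384, 512, 3)
```

View pics/mm1.png

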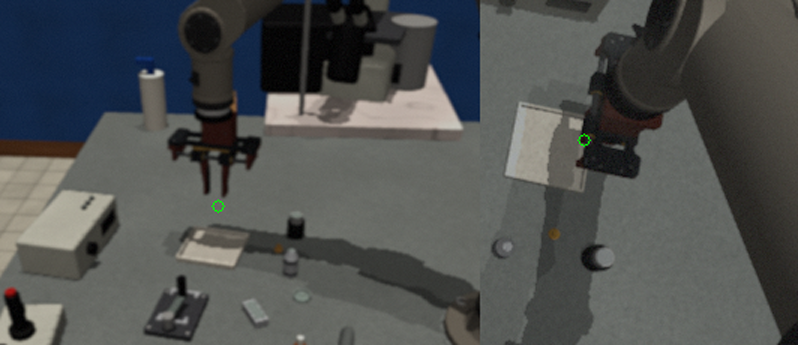

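```bash
cd pics; python3 -c "
import cv2,numpy as np
a=cv2.imread('side_1b.png')[70:190,190:310];b=cv2.imread('top_1b.png')[90:210,320:440]
b=cv2.convertScaleAbs(b,alpha=1.8,beta=20);a=cv2.convertScaleAbs(a,alpha=1.5,beta=20)
cv2.imwrite('mm2.png',cv2.resize(np.hstack([a,b]),None,fx=3.3,fy=3.3,interpolation=2))"
```

```text
(no output)
```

View pics/mm2.png

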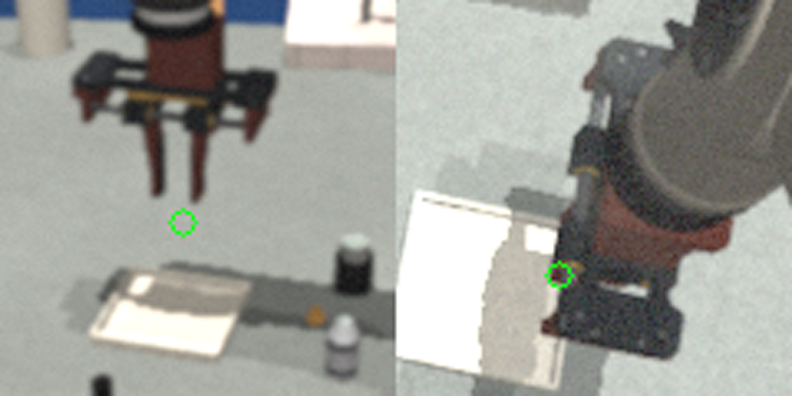

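Run:
```python
from h import *
for z in(.09,.1,.11,.12,.13): 
    P=atz("side",(243.6,130),z); print(z,P.round(3),proj("top",[P,P+[0,0,.1]]).round(1).tolist())
    e=np.array([np.cos(-.19),np.sin(-.19),0])
    for s in(-.089,.089): print("    body end",proj("top",[P+s*e+[0,0,.08]]).round(0),proj("side",[P+s*e+[0,0,.08]]).round(0))
```

```text
0.09 [ 0.574 -0.313  0.09 ] [[390.6, 169.5], [409.2, 156.1]]
    body end [[399. 201.]] [[270. 111.]]
    body end [[411. 119.]] [[217. 105.]]
0.1 [ 0.571 -0.296  0.1  ] [[384.4, 169.0], [402.4, 155.3]]
    body end [[392. 201.]] [[270. 111.]]
    body end [[405. 118.]] [[216. 104.]]
0.11 [ 0.569 -0.278  0.11 ] [[378.0, 168.5], [395.4, 154.4]]
    body end [[385. 201.]] [[271. 111.]]
    body end [[398. 116.]] [[216. 104.]]
0.12 [ 0.567 -0.261  0.12 ] [[371.5, 167.9], [388.2, 153.6]]
    body end [[377. 200.]] [[271. 110.]]
    body end [[391. 115.]] [[215. 103.]]
0.13 [ 0.565 -0.243  0.13 ] [[364.8, 167.3], [380.8, 152.7]]
    body end [[370. 200.]] [[272. 110.]]
    body end [[384. 114.]] [[215. 103.]]
```

>>> arm_command:
  series:
    - {"translation": [0, 0, 4], "roll": 0}
    - {"translation": [0, 0, 2], "roll": 0}
    - {"translation": [0, 0, 0], "roll": 0}
    - {"translation": [0, 0, 0], "roll": 0}
    - {"translation": [0, 0, 0], "roll": 0}

```text
time: 4.53
tool_pos: [0.564, -0.2657, 0.0338]
orientation: [[0.194, 0.981, 0.001], [0.981, -0.194, -0.001], [-0.0, 0.001, -1.0]]
contact_force: [-0.2, 0.1, 0.5]
grip_width: 0.0297
```

```bash
python3 look.py 2; cd pics;  python3 -c "
import cv2,numpy as np
a=cv2.imread('side_2.png')[80:200,190:310];b=cv2.imread('top_2.png')[90:210,320:440]
b=cv2.convertScaleAbs(b,alpha=1.8,beta=20);a=cv2.convertScaleAbs(a,alpha=1.5,beta=20)
cv2.imwrite('mm2b.png',cv2.resize(np.hstack([a,b]),None,fx=3.3,fy=3.3,interpolation=2))"; cd ..; python3 -c "
from h import *
p=arm.get_obs()['tool_pos'];print(p,proj('side',[p]),proj('top',[p]))"
```

```text
(336, 764, 3)
[ 0.5648293  -0.26567129  0.03429653] [[245.14618474 152.10895334]] [[362.16674655 178.62515313]]
```

View pics/mm2b.png

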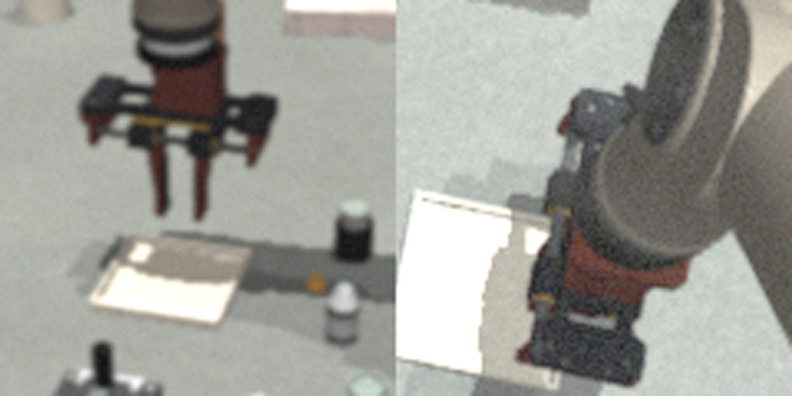

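>>> arm_command:
  series:
    - {"translation": [0, 0, 1.5], "roll": 0}
    - {"translation": [0, 0, 0.8], "roll": 0}
    - {"translation": [0, 0, 0], "roll": 0}
    - {"translation": [0, 0, 0], "roll": 0}

```text
time: 4.97
tool_pos: [0.5637, -0.2649, 0.0095]
orientation: [[0.193, 0.981, -0.0], [0.981, -0.193, 0.0], [0.0, -0.0, -1.0]]
contact_force: [0.0, 0.1, 0.6]
grip_width: 0.0302
```

```bash
python3 -c "
from h import *
import time
for z in (.01,.02,.03,.04,.05,.06):
  print(z,atz('side',(244.8,145.5),z))
p=arm.get_obs();print(p['tool_pos'],p['contact_force'])"
```

```text
0.01 [ 0.57502152 -0.34557394  0.01      ]
0.02 [ 0.57307484 -0.32952067  0.02      ]
0.03 [ 0.57112816 -0.3134674   0.03      ]
0.04 [ 0.56918148 -0.29741414  0.04      ]
0.05 [ 0.5672348  -0.28136087  0.05      ]
0.06 [ 0.56528812 -0.2653076   0.06      ]
[ 0.56369013 -0.26491994  0.00953687] [0.02287178 0.09373553 0.55599384]
```

```bash
python3 look.py 3; cd pics;  python3 -c "
import cv2,numpy as np
a=cv2.imread('side_3.png')[80:200,190:310];b=cv2.imread('top_3.png')[90:210,320:440]
b=cv2.convertScaleAbs(b,alpha=1.8,beta=20);a=cv2.convertScaleAbs(a,alpha=1.5,beta=20)
cv2.imwrite('mm3.png',cv2.resize(np.hstack([a,b]),None,fx=3.3,fy=3.3,interpolation=2))"
```

```text
(336, 764, 3)
```

View pics/mm3.png

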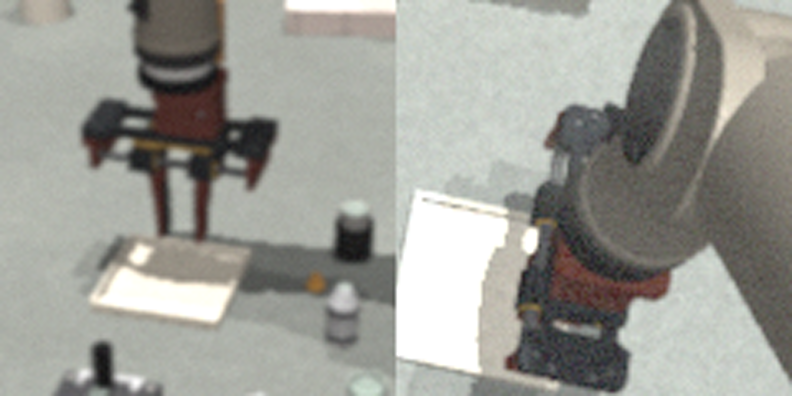

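>>> arm_command:
  series:
    - {"translation": [0, 0, 0.4], "roll": 0}
    - {"translation": [0, 0, 0], "roll": 0}
    - {"translation": [0, 0, 0], "roll": 0}

```text
time: 5.32
tool_pos: [0.5638, -0.2649, 0.0053]
orientation: [[0.193, 0.981, -0.0], [0.981, -0.193, -0.0], [-0.0, -0.0, -1.0]]
contact_force: [-1.0, 0.2, 0.6]
grip_width: 0.0301
```

>>> arm_command:
  series:
    - {"translation": [0, 0, 0.5], "roll": 0}
    - {"translation": [0, 0, 0], "roll": 0}
    - {"translation": [0, 0, 0], "roll": 0}

```text
time: 5.57
tool_pos: [0.5635, -0.2648, -0.0001]
orientation: [[0.193, 0.981, -0.001], [0.981, -0.193, 0.0], [0.0, -0.001, -1.0]]
contact_force: [-0.4, -0.3, -1.5]
grip_width: 0.0302
```

>>> arm_command:
  series:
    - {"translation": [0, 0, 0.4], "roll": 0}
    - {"translation": [0, 0, 0.4], "roll": 0}
    - {"translation": [0, 0, 0], "roll": 0}
    - {"translation": [0, 0, 0], "roll": 0}

```text
time: 5.9
tool_pos: [0.5635, -0.2648, -0.0081]
orientation: [[0.193, 0.981, -0.001], [0.981, -0.193, 0.0], [0.0, -0.001, -1.0]]
contact_force: [-0.7, 0.3, -0.0]
grip_width: 0.03
```

>>> arm_command:
  series:
    - {"translation": [0, 0, 0.4], "roll": 0}
    - {"translation": [0, 0, 0], "roll": 0}
    - {"translation": [0, 0, 0], "roll": 0}

```text
time: 6.15
tool_pos: [0.5637, -0.2649, -0.0119]
orientation: [[0.193, 0.981, -0.0], [0.981, -0.193, 0.0], [0.0, -0.0, -1.0]]
contact_force: [1.0, -0.2, -1.0]
grip_width: 0.0301
```

>>> arm_command:
  series:
    - {"translation": [0, 0, 0.3], "roll": 0}
    - {"translation": [0, 0, 0], "roll": 0}
    - {"translation": [0, 0, 0], "roll": 0}

```text
time: 6.4
tool_pos: [0.5637, -0.2649, -0.0148]
orientation: [[0.193, 0.981, -0.0], [0.981, -0.193, 0.0], [0.0, -0.0, -1.0]]
contact_force: [-0.3, 0.7, -0.5]
grip_width: 0.03
```

>>> arm_command:
  series:
    - {"translation": [0, 0, 0.2], "roll": 0}
    - {"translation": [0, 0, 0], "roll": 0}

```text
time: 6.57
tool_pos: [0.5637, -0.2649, -0.0169]
orientation: [[0.193, 0.981, -0.0], [0.981, -0.193, 0.0], [0.0, -0.0, -1.0]]
contact_force: [-0.8, 0.2, -0.5]
grip_width: 0.0301
```

>>> arm_command:
  series:
    - {"translation": [0, 0, 0.2], "roll": 0}
    - {"translation": [0, 0, 0], "roll": 0}

```text
time: 6.73
tool_pos: [0.5637, -0.2649, -0.019]
orientation: [[0.193, 0.981, -0.0], [0.981, -0.193, 0.0], [0.0, -0.0, -1.0]]
contact_force: [-0.1, -0.8, 0.0]
grip_width: 0.0299
```

>>> arm_command:
  series:
    - {"translation": [0, 0, 0.2], "roll": 0}
    - {"translation": [0, 0, 0], "roll": 0}

```text
time: 6.9
tool_pos: [0.5636, -0.2649, -0.021]
orientation: [[0.193, 0.981, -0.0], [0.981, -0.193, 0.0], [0.0, -0.0, -1.0]]
contact_force: [-0.0, -0.2, 0.4]
grip_width: 0.0301
```

>>> arm_command:
  series:
    - {"translation": [0, 0, 0.2], "roll": 0}
    - {"translation": [0, 0, 0], "roll": 0}

```text
time: 7.07
tool_pos: [0.5637, -0.2649, -0.023]
orientation: [[0.193, 0.981, -0.0], [0.981, -0.193, 0.0], [0.0, -0.0, -1.0]]
contact_force: [-0.5, -0.5, -0.6]
grip_width: 0.0299
```

```bash
python3 look.py 4; cd pics;  python3 -c "
import cv2,numpy as np
a=cv2.imread('side_4.png')[80:200,190:310];b=cv2.imread('top_4.png')[90:210,320:440]
b=cv2.convertScaleAbs(b,alpha=1.8,beta=20);a=cv2.convertScaleAbs(a,alpha=1.5,beta=20)
cv2.imwrite('mm4.png',cv2.resize(np.hstack([a,b]),None,fx=3.3,fy=3.3,interpolation=2))"
```

```text
(336, 764, 3)
```

View pics/mm4.png

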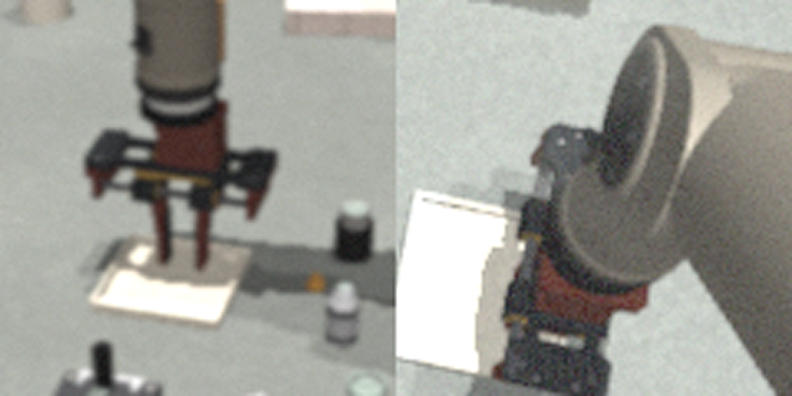

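>>> arm_command:
  series:
    - {"translation": [0, 0, 0.2], "roll": 0}
    - {"translation": [0, 0, 0], "roll": 0}

```text
time: 7.33
tool_pos: [0.5637, -0.2649, -0.0249]
orientation: [[0.193, 0.981, -0.0], [0.981, -0.193, 0.0], [0.0, -0.0, -1.0]]
contact_force: [0.9, -0.6, -1.1]
grip_width: 0.0298
```

>>> arm_command:
  series:
    - {"translation": [0, 0, 0.2], "roll": 0}
    - {"translation": [0, 0, 0], "roll": 0}

```text
time: 7.5
tool_pos: [0.564, -0.265, -0.0257]
orientation: [[0.193, 0.981, 0.0], [0.981, -0.193, -0.0], [-0.0, 0.0, -1.0]]
contact_force: [-2.4, 0.5, 8.3]
grip_width: 0.0301
```

```bash
python3 -c "
from h import *
for z in (.0,.004,.008,.012): print(z,atz('side',(245.9,160.9),z))"
```

```text
0.0 [ 0.56306205 -0.26492513  0.        ]
0.004 [ 0.56235691 -0.25901514  0.004     ]
0.008 [ 0.56165176 -0.25310515  0.008     ]
0.012 [ 0.56094662 -0.24719516  0.012     ]
```

>>> arm_command:
  series:
    - {"translation": [0, 0, -3], "roll": 0}
    - {"translation": [0, 0, -4], "roll": 0}
    - {"translation": [0, -2, -2], "roll": 0}
    - {"translation": [0, -4, 0], "roll": 0}
    - {"translation": [0, -4, 0], "roll": 0}
  claw: 6.5

```text
time: 7.92
tool_pos: [0.4669, -0.2458, 0.0649]
orientation: [[0.192, 0.981, 0.004], [0.981, -0.192, -0.002], [-0.001, 0.005, -1.0]]
contact_force: [-1.4, -0.1, -0.3]
grip_width: 0.0596
```

```bash
python3 - <<'E'
from fit import *
arm.capture("side")
for d in arm.silhouettes("eyepiece_a_center","side")[:2]:
    m=d["pixels"]; print(d["score"],d["location"])
    if d["score"]>.3 : print(fit("eye",{"side":m},[.394,-.303])[:2] if d["location"][1]<200 else "")
E
python3 plan.py .394 -.304 .05 79
```

```text
0.47 [295.2, 150.6]
(array([ 0.39552765, -0.30317734]), np.float64(0.01667437143623829))
t 8.02 pos [ 0.4569 -0.2444  0.062 ] psi 78.78 d [-0.0629 -0.0596 -0.012 ] roll -0.22 n 3 F [ 0.2 -0.   0.3] w 0.0643
 tool-total cm: [-7.07 -5.01  1.2 ]
 rows [[np.float64(-2.4), np.float64(-1.7), np.float64(0.4), np.float64(-0.1)], [np.float64(-2.4), np.float64(-1.7), np.float64(0.4), np.float64(-0.1)], [np.float64(-2.4), np.float64(-1.7), np.float64(0.4), np.float64(-0.1)]]
```

>>> arm_command:
  series:
    - {"translation": [-2.4, -1.7, 0.4], "roll": 0}
    - {"translation": [-2.4, -1.7, 0.4], "roll": 0}
    - {"translation": [-2.3, -1.6, 0.4], "roll": 0}
    - {"translation": [0, 0, 0], "roll": 0}
    - {"translation": [0, 0, 0], "roll": 0}

```text
time: 8.43
tool_pos: [0.4018, -0.307, 0.0511]
orientation: [[0.197, 0.98, -0.001], [0.98, -0.197, -0.0], [-0.0, -0.001, -1.0]]
contact_force: [0.2, 1.0, 0.1]
grip_width: 0.0651
```

```bash
python3 plan.py .394 -.304 -.018 79
```

```text
t 8.43 pos [ 0.4018 -0.307   0.0511] psi 78.67 d [-0.0078  0.003  -0.0691] roll -0.33 n 2 F [0.2 1.  0.1] w 0.0651
 tool-total cm: [ 0.14 -0.83  6.91]
 rows [[np.float64(0.1), np.float64(-0.4), np.float64(3.5), np.float64(-0.2)], [np.float64(0.1), np.float64(-0.4), np.float64(3.5), np.float64(-0.2)]]
```

>>> arm_command:
  series:
    - {"translation": [0.2, -0.8, 0], "roll": 0}
    - {"translation": [0, 0, 2.5], "roll": 0}
    - {"translation": [0, 0, 2.5], "roll": 0}
    - {"translation": [0, 0, 1.9], "roll": 0}
    - {"translation": [0, 0, 0], "roll": 0}

```text
time: 8.85
tool_pos: [0.3943, -0.2993, -0.0204]
orientation: [[0.19, 0.982, -0.004], [0.982, -0.19, 0.004], [0.003, -0.004, -1.0]]
contact_force: [-0.1, 1.6, -0.5]
grip_width: 0.0647
```

```bash
python3 look.py 5; python3 plan.py .394 -.304 -.018 79; cd pics;  python3 -c "
import cv2,numpy as np
a=cv2.imread('side_5.png')[80:200,240:360];b=cv2.imread('top_5.png')[190:310,320:440]
b=cv2.convertScaleAbs(b,alpha=1.8,beta=20);a=cv2.convertScaleAbs(a,alpha=1.5,beta=20)
cv2.imwrite('mm5.png',cv2.resize(np.hstack([a,b]),None,fx=3.3,fy=3.3,interpolation=2))"
```

```text
(336, 764, 3)
t 8.95 pos [ 0.396  -0.3008 -0.0176] psi 78.99 d [-0.002  -0.0032 -0.0004] roll -0.01 n 1 F [ 0.8 -0.2  0.5] w 0.0651
 tool-total cm: [-0.35 -0.14  0.04]
 rows [[np.float64(-0.4), np.float64(-0.1), np.float64(0.0), np.float64(-0.0)]]
```

View pics/mm5.png

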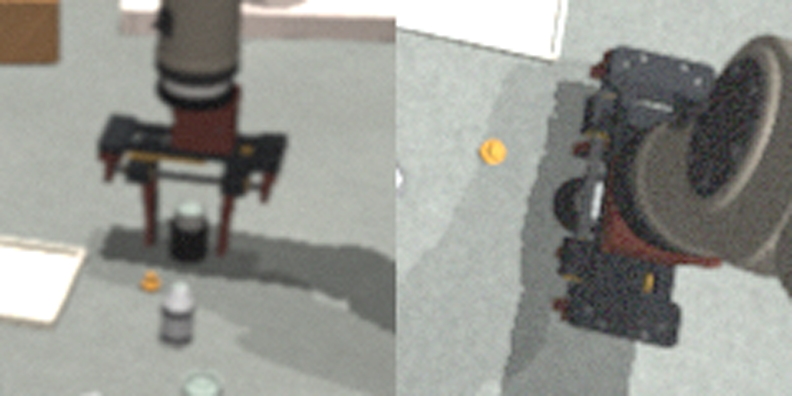

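>>> arm_command:
  series:
    - {"translation": [-0.3, -0.1, 0], "roll": 0}
    - {"translation": [0, 0, 0], "roll": 0}
    - {"translation": [0, 0, 0], "roll": 0}
    - {"translation": [0, 0, 0], "roll": 0}
    - {"translation": [0, 0, 0], "roll": 0}
    - {"translation": [0, 0, 0], "roll": 0}
  claw: 2.5

```text
time: 9.45
tool_pos: [0.3942, -0.3053, -0.0169]
orientation: [[0.193, 0.981, 0.001], [0.981, -0.193, -0.001], [-0.001, 0.001, -1.0]]
contact_force: [-1.9, 1.1, 6.7]
grip_width: 0.0396
```

>>> arm_command:
  series:
    - {"translation": [0, 0, 0], "roll": 0}
    - {"translation": [0, 0, -0.5], "roll": 0}
    - {"translation": [0, 0, -1.5], "roll": 0}
    - {"translation": [0, 0, -2.5], "roll": 0}
    - {"translation": [0, 0, -2.5], "roll": 0}
    - {"translation": [0, 0, 0], "roll": 0}

```text
time: 9.95
tool_pos: [0.3965, -0.3064, 0.0564]
orientation: [[0.193, 0.981, 0.006], [0.981, -0.193, -0.004], [-0.003, 0.006, -1.0]]
contact_force: [0.5, -0.4, -0.8]
grip_width: 0.0398
```

```bash
python3 plan.py .567 -.265 .052 79
```

```text
t 9.95 pos [ 0.3965 -0.3064  0.0564] psi 78.86 d [ 0.1705  0.0414 -0.0044] roll -0.14 n 5 F [ 0.5 -0.4 -0.8] w 0.0398
 tool-total cm: [ 7.36 15.93  0.44]
 rows [[np.float64(1.5), np.float64(3.2), np.float64(0.1), np.float64(-0.0)], [np.float64(1.5), np.float64(3.2), np.float64(0.1), np.float64(-0.0)], [np.float64(1.5), np.float64(3.2), np.float64(0.1), np.float64(-0.0)], [np.float64(1.5), np.float64(3.2), np.float64(0.1), np.float64(-0.0)], [np.float64(1.5), np.float64(3.2), np.float64(0.1), np.float64(-0.0)]]
```

>>> arm_command:
  series:
    - {"translation": [0.8, 1.8, 0], "roll": 0}
    - {"translation": [1.6, 3.4, 0], "roll": 0}
    - {"translation": [1.6, 3.4, 0], "roll": 0}
    - {"translation": [1.6, 3.4, 0], "roll": 0}
    - {"translation": [1.0, 2.4, 0], "roll": 0}
    - {"translation": [0.8, 1.5, 0], "roll": 0}
    - {"translation": [0, 0, 0], "roll": 0}
    - {"translation": [0, 0, 0], "roll": 0}

```text
time: 10.62
tool_pos: [0.564, -0.2622, 0.0514]
orientation: [[0.192, 0.981, -0.001], [0.981, -0.192, 0.001], [0.0, -0.001, -1.0]]
contact_force: [-0.6, 0.4, -1.6]
grip_width: 0.0396
```

```bash
python3 plan.py .567 -.265 -.013 79
```

```text
t 10.62 pos [ 0.564  -0.2622  0.0514] psi 78.95 d [ 0.003  -0.0028 -0.0644] roll -0.05 n 2 F [-0.6  0.4 -1.6] w 0.0396
 tool-total cm: [-0.22  0.35  6.44]
 rows [[np.float64(-0.1), np.float64(0.2), np.float64(3.2), np.float64(-0.0)], [np.float64(-0.1), np.float64(0.2), np.float64(3.2), np.float64(-0.0)]]
```

>>> arm_command:
  series:
    - {"translation": [-0.2, 0.3, 1.5], "roll": 0}
    - {"translation": [0, 0, 2.0], "roll": 0}
    - {"translation": [0, 0, 1.7], "roll": 0}
    - {"translation": [0, 0, 0.7], "roll": 0}
    - {"translation": [0, 0, 0.2], "roll": 0}
    - {"translation": [0, 0, 0], "roll": 0}
    - {"translation": [0, 0, 0], "roll": 0}

```text
time: 11.2
tool_pos: [0.5668, -0.2661, -0.0082]
orientation: [[0.194, 0.981, 0.001], [0.981, -0.194, -0.0], [-0.0, 0.001, -1.0]]
contact_force: [-0.3, 0.8, -0.8]
grip_width: 0.0396
```

>>> arm_command:
  series:
    - {"translation": [0, 0, 0.1], "roll": 0}
    - {"translation": [0, 0, 0], "roll": 0}

```text
time: 11.37
tool_pos: [0.5673, -0.2659, -0.0088]
orientation: [[0.193, 0.981, 0.001], [0.981, -0.193, -0.001], [-0.0, 0.002, -1.0]]
contact_force: [-0.5, 0.5, -0.1]
grip_width: 0.0398
```

>>> arm_command:
  series:
    - {"translation": [0, 0, 0.2], "roll": 0}
    - {"translation": [0, 0, 0], "roll": 0}

```text
time: 11.53
tool_pos: [0.5669, -0.2655, -0.0115]
orientation: [[0.193, 0.981, 0.0], [0.981, -0.193, -0.0], [-0.0, 0.0, -1.0]]
contact_force: [0.1, 0.1, -1.6]
grip_width: 0.0396
```

>>> arm_command:
  series:
    - {"translation": [0, 0, 0.2], "roll": 0}
    - {"translation": [0, 0, 0], "roll": 0}

```text
time: 11.7
tool_pos: [0.5671, -0.2657, -0.013]
orientation: [[0.193, 0.981, 0.001], [0.981, -0.193, -0.0], [-0.0, 0.001, -1.0]]
contact_force: [-0.7, 0.4, 4.3]
grip_width: 0.0396
```

>>> arm_command:
  series:
    - {"translation": [0, 0, 0], "roll": 0}
    - {"translation": [0, 0, 0], "roll": 0}
    - {"translation": [0, 0, 0], "roll": 0}
    - {"translation": [0, 0, 0], "roll": 0}
    - {"translation": [0, 0, -2], "roll": 0}
    - {"translation": [0, 0, -3], "roll": 0}
    - {"translation": [0, 0, -3], "roll": 0}
  claw: 6.5

```text
time: 12.28
tool_pos: [0.5658, -0.265, 0.0662]
orientation: [[0.193, 0.981, -0.002], [0.981, -0.193, 0.001], [0.001, -0.003, -1.0]]
contact_force: [0.0, 0.0, 0.2]
grip_width: 0.0648
```

```bash
python3 plan.py .447 .160 .06 79; python3 look.py 6
```

```text
t 12.28 pos [ 0.5658 -0.265   0.0662] psi 78.88 d [-0.1188  0.425  -0.0062] roll -0.12 n 11 F [0.  0.  0.2] w 0.0648
 tool-total cm: [ 39.42 -19.85   0.62]
 rows [[np.float64(3.6), np.float64(-1.8), np.float64(0.1), np.float64(-0.0)], [np.float64(3.6), np.float64(-1.8), np.float64(0.1), np.float64(-0.0)], [np.float64(3.6), np.float64(-1.8), np.float64(0.1), np.float64(-0.0)], [np.float64(3.6), np.float64(-1.8), np.float64(0.1), np.float64(-0.0)], [np.float64(3.6), np.float64(-1.8), np.float64(0.1), np.float64(-0.0)], [np.float64(3.6), np.float64(-1.8), np.float64(0.1), np.float64(-0.0)], [np.float64(3.6), np.float64(-1.8), np.float64(0.1), np.float64(-0.0)], [np.float64(3.6), np.float64(-1.8), np.float64(0.1), np.float64(-0.0)], [np.float64(3.6), np.float64(-1.8), np.float64(0.1), np.float64(-0.0)], [np.float64(3.6), np.float64(-1.8), np.float64(0.1), np.float64(-0.0)], [np.float64(3.6), np.float64(-1.8), np.float64(0.1), np.float64(-0.0)]]
(336, 764, 3)
```

View pics/m_6.png

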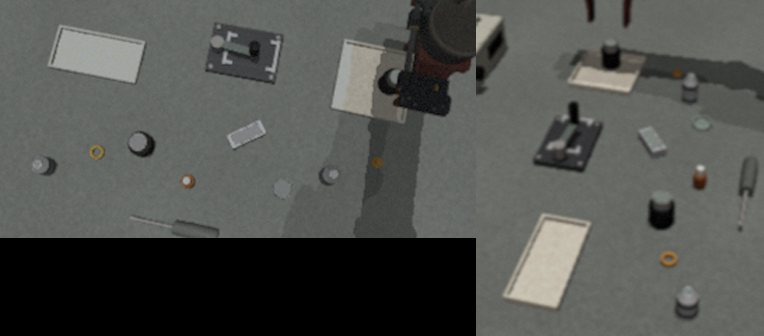

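>>> arm_command:
  series:
    - {"translation": [3.6, -1.8, 0], "roll": 0}
    - {"translation": [3.6, -1.8, 0], "roll": 0}
    - {"translation": [3.6, -1.8, 0], "roll": 0}
    - {"translation": [3.6, -1.8, 0], "roll": 0}
    - {"translation": [3.6, -1.8, 0], "roll": 0}
    - {"translation": [3.6, -1.8, 0], "roll": 0}
    - {"translation": [3.6, -1.8, 0], "roll": 0}
    - {"translation": [3.6, -1.8, 0], "roll": 0}

```text
time: 13.05
tool_pos: [0.48, 0.0464, 0.066]
orientation: [[0.193, 0.981, -0.0], [0.981, -0.193, -0.0], [-0.0, -0.0, -1.0]]
contact_force: [0.1, 0.5, 0.1]
grip_width: 0.0652
```

>>> arm_command:
  series:
    - {"translation": [3.6, -1.8, 0], "roll": 0}
    - {"translation": [3.6, -1.8, 0], "roll": 0}
    - {"translation": [3.4, -1.8, 0.6], "roll": 0}
    - {"translation": [0, 0, 0], "roll": 0}
    - {"translation": [0, 0, 0], "roll": 0}

```text
time: 13.47
tool_pos: [0.4473, 0.1616, 0.0598]
orientation: [[0.187, 0.982, -0.001], [0.982, -0.187, 0.0], [0.0, -0.001, -1.0]]
contact_force: [0.6, -1.1, 0.3]
grip_width: 0.065
```

```bash
python3 plan.py .447 .160 -.018 79
```

```text
t 13.47 pos [0.4473 0.1616 0.0598] psi 79.2 d [-0.0003 -0.0016 -0.0778] roll 0.2 n 2 F [ 0.6 -1.1  0.3] w 0.065
 tool-total cm: [-0.17 -0.    7.78]
 rows [[np.float64(-0.1), np.float64(-0.0), np.float64(3.9), np.float64(0.1)], [np.float64(-0.1), np.float64(-0.0), np.float64(3.9), np.float64(0.1)]]
```

>>> arm_command:
  series:
    - {"translation": [-0.1, 0, 2.5], "roll": 0}
    - {"translation": [0, 0, 2.7], "roll": 0}
    - {"translation": [0, 0, 2.0], "roll": 0}
    - {"translation": [0, 0, 0.5], "roll": 0}
    - {"translation": [0, 0, 0], "roll": 0}

```text
time: 13.88
tool_pos: [0.4475, 0.1563, -0.018]
orientation: [[0.195, 0.981, -0.003], [0.981, -0.195, -0.002], [-0.002, -0.003, -1.0]]
contact_force: [-0.5, -0.1, -0.2]
grip_width: 0.065
```

>>> arm_command:
  series:
    - {"translation": [0, 0, 0], "roll": 0}
    - {"translation": [0, 0, 0], "roll": 0}
    - {"translation": [0, 0, 0], "roll": 0}
    - {"translation": [0, 0, 0], "roll": 0}
    - {"translation": [0, 0, 0], "roll": 0}
    - {"translation": [0, 0, 0], "roll": 0}
  claw: 2.5

```text
time: 14.38
tool_pos: [0.4487, 0.1584, -0.0158]
orientation: [[0.193, 0.981, 0.001], [0.981, -0.193, 0.0], [0.0, 0.001, -1.0]]
contact_force: [-2.1, -0.7, 7.3]
grip_width: 0.0398
```

>>> arm_command:
  series:
    - {"translation": [0, 0, -0.5], "roll": 0}
    - {"translation": [0, 0, -1.5], "roll": 0}
    - {"translation": [0, 0, -2.5], "roll": 0}
    - {"translation": [0, 0, -2.5], "roll": 0}
    - {"translation": [0, 0, -2.5], "roll": 0}
    - {"translation": [0, 0, 0], "roll": 0}

```text
time: 14.88
tool_pos: [0.4513, 0.1596, 0.0827]
orientation: [[0.193, 0.981, 0.007], [0.981, -0.193, 0.003], [0.004, 0.006, -1.0]]
contact_force: [0.4, 0.2, -1.3]
grip_width: 0.0396
```

```bash
python3 plan.py .579 -.206 .08 79
```

```text
t 14.88 pos [0.4513 0.1596 0.0827] psi 78.86 d [ 0.1277 -0.3656 -0.0027] roll -0.14 n 10 F [ 0.4  0.2 -1.3] w 0.0396
 tool-total cm: [-33.41  19.6    0.27]
 rows [[np.float64(-3.3), np.float64(2.0), np.float64(0.0), np.float64(-0.0)], [np.float64(-3.3), np.float64(2.0), np.float64(0.0), np.float64(-0.0)], [np.float64(-3.3), np.float64(2.0), np.float64(0.0), np.float64(-0.0)], [np.float64(-3.3), np.float64(2.0), np.float64(0.0), np.float64(-0.0)], [np.float64(-3.3), np.float64(2.0), np.float64(0.0), np.float64(-0.0)], [np.float64(-3.3), np.float64(2.0), np.float64(0.0), np.float64(-0.0)], [np.float64(-3.3), np.float64(2.0), np.float64(0.0), np.float64(-0.0)], [np.float64(-3.3), np.float64(2.0), np.float64(0.0), np.float64(-0.0)], [np.float64(-3.3), np.float64(2.0), np.float64(0.0), np.float64(-0.0)], [np.float64(-3.3), np.float64(2.0), np.float64(0.0), np.float64(-0.0)]]
```

>>> arm_command:
  series:
    - {"translation": [-1.5, 0.9, 0], "roll": 0}
    - {"translation": [-3.0, 1.8, 0], "roll": 0}
    - {"translation": [-3.4, 2.0, 0], "roll": 0}
    - {"translation": [-3.4, 2.0, 0], "roll": 0}
    - {"translation": [-3.4, 2.0, 0], "roll": 0}
    - {"translation": [-3.4, 2.0, 0], "roll": 0}
    - {"translation": [-3.4, 2.0, 0], "roll": 0}
    - {"translation": [-3.4, 2.0, 0], "roll": 0}

```text
time: 15.55
tool_pos: [0.5444, -0.1165, 0.0778]
orientation: [[0.193, 0.981, -0.001], [0.981, -0.193, -0.0], [-0.0, -0.001, -1.0]]
contact_force: [1.3, 0.7, -0.7]
grip_width: 0.0396
```

>>> arm_command:
  series:
    - {"translation": [-3.4, 2.0, 0], "roll": 0}
    - {"translation": [-2.9, 1.6, 0], "roll": 0}
    - {"translation": [-1.6, 0.9, 0], "roll": 0}
    - {"translation": [-0.6, 0.4, 0], "roll": 0}
    - {"translation": [0, 0, 0], "roll": 0}
    - {"translation": [0, 0, 0], "roll": 0}

```text
time: 16.05
tool_pos: [0.5757, -0.2056, 0.0777]
orientation: [[0.192, 0.981, -0.001], [0.981, -0.192, 0.001], [0.001, -0.001, -1.0]]
contact_force: [-1.0, 0.4, -1.2]
grip_width: 0.0397
```

```bash
python3 plan.py .579 -.206 -.0125 79
```

```text
t 16.05 pos [ 0.5757 -0.2056  0.0777] psi 78.93 d [ 0.0033 -0.0004 -0.0902] roll -0.07 n 3 F [-1.   0.4 -1.2] w 0.0397
 tool-total cm: [0.02 0.33 9.02]
 rows [[np.float64(0.0), np.float64(0.1), np.float64(3.0), np.float64(-0.0)], [np.float64(0.0), np.float64(0.1), np.float64(3.0), np.float64(-0.0)], [np.float64(0.0), np.float64(0.1), np.float64(3.0), np.float64(-0.0)]]
```

>>> arm_command:
  series:
    - {"translation": [0, 0.3, 2], "roll": 0}
    - {"translation": [0, 0, 3], "roll": 0}
    - {"translation": [0, 0, 2.3], "roll": 0}
    - {"translation": [0, 0, 1.0], "roll": 0}
    - {"translation": [0, 0, 0.3], "roll": 0}
    - {"translation": [0, 0, 0], "roll": 0}
    - {"translation": [0, 0, 0], "roll": 0}

```text
time: 16.63
tool_pos: [0.5801, -0.2071, -0.0065]
orientation: [[0.192, 0.981, 0.002], [0.981, -0.192, -0.0], [0.0, 0.002, -1.0]]
contact_force: [0.5, -0.4, -0.4]
grip_width: 0.0401
```

>>> arm_command:
  series:
    - {"translation": [0, 0, 0.2], "roll": 0}
    - {"translation": [0, 0, 0], "roll": 0}

```text
time: 16.8
tool_pos: [0.58, -0.208, -0.0086]
orientation: [[0.193, 0.981, 0.002], [0.981, -0.193, -0.001], [-0.0, 0.002, -1.0]]
contact_force: [-0.2, -0.3, -0.5]
grip_width: 0.0397
```

>>> arm_command:
  series:
    - {"translation": [0, 0, 0.1], "roll": 0}
    - {"translation": [0, 0, 0], "roll": 0}

```text
time: 16.97
tool_pos: [0.5794, -0.208, -0.0102]
orientation: [[0.193, 0.981, 0.001], [0.981, -0.193, -0.0], [-0.0, 0.001, -1.0]]
contact_force: [0.5, 0.1, -0.6]
grip_width: 0.0397
```

>>> arm_command:
  series:
    - {"translation": [0, 0, 0.2], "roll": 0}
    - {"translation": [0, 0, 0], "roll": 0}

```text
time: 17.13
tool_pos: [0.5796, -0.2081, -0.0119]
orientation: [[0.193, 0.981, 0.001], [0.981, -0.193, -0.0], [-0.0, 0.001, -1.0]]
contact_force: [-1.0, -0.5, 5.0]
grip_width: 0.0396
```

>>> arm_command:
  series:
    - {"translation": [0, 0, 0.1], "roll": 0}
    - {"translation": [0, 0, 0], "roll": 0}

```text
time: 17.3
tool_pos: [0.5797, -0.2081, -0.012]
orientation: [[0.193, 0.981, 0.001], [0.981, -0.193, -0.001], [-0.001, 0.001, -1.0]]
contact_force: [-4.7, 1.2, 12.6]
grip_width: 0.0395
```

>>> arm_command:
  series:
    - {"translation": [0, 0, 0], "roll": 0}
    - {"translation": [0, 0, 0], "roll": 0}
    - {"translation": [0, 0, 0], "roll": 0}
    - {"translation": [0, 0, 0], "roll": 0}
    - {"translation": [0, 0, -2], "roll": 0}
    - {"translation": [0, 0, -3], "roll": 0}
    - {"translation": [0, 0, -3], "roll": 0}
  claw: 6.0

```text
time: 17.88
tool_pos: [0.5781, -0.2074, 0.0661]
orientation: [[0.193, 0.981, -0.003], [0.981, -0.193, 0.001], [0.0, -0.003, -1.0]]
contact_force: [-0.7, 0.3, -0.2]
grip_width: 0.0602
```

```bash
python3 plan.py .4057 -.159 .065 171
```

```text
t 17.88 pos [ 0.5781 -0.2074  0.0661] psi 78.88 d [-0.1724  0.0484 -0.0011] roll -92.12 n 13 F [-0.7  0.3 -0.2] w 0.0602
 tool-total cm: [  1.43 -17.85   0.11]
 rows [[np.float64(0.1), np.float64(-1.4), np.float64(0.0), np.float64(-7.1)], [np.float64(0.3), np.float64(-1.3), np.float64(0.0), np.float64(-7.1)], [np.float64(0.4), np.float64(-1.3), np.float64(0.0), np.float64(-7.1)], [np.float64(0.6), np.float64(-1.2), np.float64(0.0), np.float64(-7.1)], [np.float64(0.7), np.float64(-1.2), np.float64(0.0), np.float64(-7.1)], [np.float64(0.9), np.float64(-1.1), np.float64(0.0), np.float64(-7.1)], [np.float64(1.0), np.float64(-0.9), np.float64(0.0), np.float64(-7.1)], [np.float64(1.1), np.float64(-0.8), np.float64(0.0), np.float64(-7.1)], [np.float64(1.2), np.float64(-0.7), np.float64(0.0), np.float64(-7.1)], [np.float64(1.3), np.float64(-0.5), np.float64(0.0), np.float64(-7.1)], [np.float64(1.3), np.float64(-0.3), np.float64(0.0), np.float64(-7.1)], [np.float64(1.4), np.float64(-0.2), np.float64(0.0), np.float64(-7.1)], [np.float64(1.4), np.float64(-0.0), np.float64(0.0), np.float64(-7.1)]]
```

>>> arm_command:
  series:
    - {"translation": [0.1, -1.4, 0], "roll": -7.1}
    - {"translation": [0.3, -1.3, 0], "roll": -7.1}
    - {"translation": [0.4, -1.3, 0], "roll": -7.1}
    - {"translation": [0.6, -1.2, 0], "roll": -7.1}
    - {"translation": [0.7, -1.2, 0], "roll": -7.1}
    - {"translation": [0.9, -1.1, 0], "roll": -7.1}
    - {"translation": [1.0, -0.9, 0], "roll": -7.1}
    - {"translation": [1.1, -0.8, 0], "roll": -7.1}
  claw: 5.0

```text
time: 18.55
tool_pos: [0.4728, -0.1787, 0.0662]
orientation: [[-0.72, 0.694, -0.0], [0.694, 0.72, 0.0], [0.0, -0.0, -1.0]]
contact_force: [0.4, -1.4, 0.2]
grip_width: 0.0499
```

>>> arm_command:
  series:
    - {"translation": [1.2, -0.7, 0], "roll": -7.1}
    - {"translation": [1.3, -0.5, 0], "roll": -7.1}
    - {"translation": [1.3, -0.3, 0], "roll": -7.1}
    - {"translation": [1.4, -0.2, 0], "roll": -7.1}
    - {"translation": [1.4, 0, 0], "roll": -6.9}
    - {"translation": [0, 0, 0], "roll": 0}
    - {"translation": [0, 0, 0], "roll": 0}

```text
time: 19.13
tool_pos: [0.4067, -0.1605, 0.0664]
orientation: [[-0.987, 0.161, 0.0], [0.161, 0.987, -0.0], [-0.0, -0.0, -1.0]]
contact_force: [0.5, 0.3, 0.4]
grip_width: 0.0501
```

```bash
python3 plan.py .4057 -.159 -.016 171; python3 look.py 7
```

```text
t 19.13 pos [ 0.4067 -0.1605  0.0664] psi 170.73 d [-0.001   0.0015 -0.0824] roll -0.27 n 3 F [0.5 0.3 0.4] w 0.0501
 tool-total cm: [0.12 0.13 8.24]
 rows [[np.float64(0.0), np.float64(0.0), np.float64(2.7), np.float64(-0.1)], [np.float64(0.0), np.float64(0.0), np.float64(2.7), np.float64(-0.1)], [np.float64(0.0), np.float64(0.0), np.float64(2.7), np.float64(-0.1)]]
(336, 764, 3)
```

View pics/m_7.png

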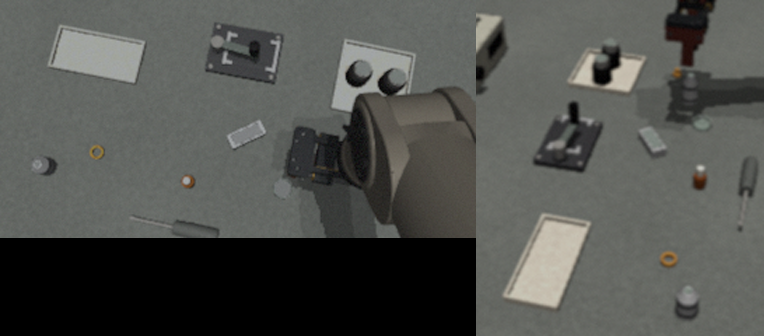

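>>> arm_command:
  series:
    - {"translation": [0.1, 0.1, 2.5], "roll": 0}
    - {"translation": [0, 0, 2.7], "roll": 0}
    - {"translation": [0, 0, 2.3], "roll": 0}
    - {"translation": [0, 0, 0.7], "roll": 0}
    - {"translation": [0, 0, 0], "roll": 0}
    - {"translation": [0, 0, 0], "roll": 0}

```text
time: 19.73
tool_pos: [0.4068, -0.1589, -0.0153]
orientation: [[-0.988, 0.157, 0.0], [0.157, 0.988, 0.0], [-0.0, 0.0, -1.0]]
contact_force: [-0.2, 0.2, 1.0]
grip_width: 0.05
```

>>> arm_command:
  series:
    - {"translation": [0, 0, 0], "roll": 0}
    - {"translation": [0, 0, 0], "roll": 0}
    - {"translation": [0, 0, 0], "roll": 0}
    - {"translation": [0, 0, 0], "roll": 0}
    - {"translation": [0, 0, 0], "roll": 0}
  claw: 2.0

```text
time: 20.15
tool_pos: [0.4068, -0.1593, -0.0148]
orientation: [[-0.988, 0.157, 0.002], [0.157, 0.988, -0.001], [-0.002, -0.0, -1.0]]
contact_force: [-0.3, 0.7, 7.4]
grip_width: 0.0295
```

>>> arm_command:
  series:
    - {"translation": [0, 0, -0.5], "roll": 0}
    - {"translation": [0, 0, -1.5], "roll": 0}
    - {"translation": [0, 0, -2.5], "roll": 0}
    - {"translation": [0, 0, -2.5], "roll": 0}
    - {"translation": [0, 0, -3], "roll": 0}
    - {"translation": [0, 0, 0], "roll": 0}
    - {"translation": [0, 0, 0], "roll": 0}

```text
time: 20.73
tool_pos: [0.4067, -0.1599, 0.0857]
orientation: [[-0.987, 0.158, 0.003], [0.158, 0.987, -0.002], [-0.003, -0.002, -1.0]]
contact_force: [-0.5, -0.4, -1.7]
grip_width: 0.0294
```

```bash
python3 -c "
from plan import *
y=-.161;e=np.array([-np.sin(y),np.cos(y)]);c=np.array([.6044,.2551])
for s in(-.036,.036): print(c+s*e)
P=c-.036*e; go(P[0],P[1],.085,170.8)"
```

```text
[0.59862901 0.21956557]
[0.61017099 0.29063443]
t 20.73 pos [ 0.4067 -0.1599  0.0857] psi 170.91 d [ 0.1919  0.3795 -0.0007] roll 0.11 n 11 F [-0.5 -0.4 -1.7] w 0.0294
 tool-total cm: [-12.95  40.5    0.07]
 rows [[np.float64(-1.2), np.float64(3.7), np.float64(0.0), np.float64(0.0)], [np.float64(-1.2), np.float64(3.7), np.float64(0.0), np.float64(0.0)], [np.float64(-1.2), np.float64(3.7), np.float64(0.0), np.float64(0.0)], [np.float64(-1.2), np.float64(3.7), np.float64(0.0), np.float64(0.0)], [np.float64(-1.2), np.float64(3.7), np.float64(0.0), np.float64(0.0)], [np.float64(-1.2), np.float64(3.7), np.float64(0.0), np.float64(0.0)], [np.float64(-1.2), np.float64(3.7), np.float64(0.0), np.float64(0.0)], [np.float64(-1.2), np.float64(3.7), np.float64(0.0), np.float64(0.0)], [np.float64(-1.2), np.float64(3.7), np.float64(0.0), np.float64(0.0)], [np.float64(-1.2), np.float64(3.7), np.float64(0.0), np.float64(0.0)], [np.float64(-1.2), np.float64(3.7), np.float64(0.0), np.float64(0.0)]]
```

>>> arm_command:
  series:
    - {"translation": [-0.5, 1.7, 0], "roll": 0}
    - {"translation": [-1.0, 3.0, 0], "roll": 0}
    - {"translation": [-1.2, 3.7, 0], "roll": 0}
    - {"translation": [-1.2, 3.7, 0], "roll": 0}
    - {"translation": [-1.2, 3.7, 0], "roll": 0}
    - {"translation": [-1.2, 3.7, 0], "roll": 0}
    - {"translation": [-1.2, 3.7, 0], "roll": 0}
    - {"translation": [-1.2, 3.7, 0], "roll": 0}

```text
time: 21.4
tool_pos: [0.5334, 0.0941, 0.0825]
orientation: [[-0.988, 0.157, -0.003], [0.157, 0.988, -0.001], [0.003, -0.001, -1.0]]
contact_force: [0.4, -1.2, -0.7]
grip_width: 0.0294
```

>>> arm_command:
  series:
    - {"translation": [-1.2, 3.7, 0], "roll": 0}
    - {"translation": [-1.2, 3.7, 0], "roll": 0}
    - {"translation": [-1.0, 3.2, 0], "roll": 0}
    - {"translation": [-0.7, 2.0, 0], "roll": 0}
    - {"translation": [-0.2, 0.7, 0], "roll": 0}
    - {"translation": [0, 0, 0], "roll": 0}
    - {"translation": [0, 0, 0], "roll": 0}

```text
time: 21.98
tool_pos: [0.5963, 0.2161, 0.0828]
orientation: [[-0.988, 0.157, -0.002], [0.157, 0.988, -0.002], [0.002, -0.002, -1.0]]
contact_force: [-0.2, -0.5, -1.2]
grip_width: 0.0291
```

```bash
python3 plan.py .5986 .2196 -.011 170.8
```

```text
t 21.98 pos [0.5963 0.2161 0.0828] psi 170.97 d [ 0.0023  0.0035 -0.0938] roll 0.17 n 3 F [-0.2 -0.5 -1.2] w 0.0291
 tool-total cm: [-0.17  0.38  9.38]
 rows [[np.float64(-0.1), np.float64(0.1), np.float64(3.1), np.float64(0.1)], [np.float64(-0.1), np.float64(0.1), np.float64(3.1), np.float64(0.1)], [np.float64(-0.1), np.float64(0.1), np.float64(3.1), np.float64(0.1)]]
```

>>> arm_command:
  series:
    - {"translation": [-0.2, 0.4, 2], "roll": 0}
    - {"translation": [0, 0, 3], "roll": 0}
    - {"translation": [0, 0, 2.7], "roll": 0}
    - {"translation": [0, 0, 1.0], "roll": 0}
    - {"translation": [0, 0, 0.3], "roll": 0}
    - {"translation": [0, 0, 0], "roll": 0}
    - {"translation": [0, 0, 0], "roll": 0}

```text
time: 22.57
tool_pos: [0.6008, 0.2209, -0.0044]
orientation: [[-0.987, 0.158, 0.002], [0.158, 0.987, 0.0], [-0.001, 0.001, -1.0]]
contact_force: [0.5, 0.4, -1.1]
grip_width: 0.0295
```

>>> arm_command:
  series:
    - {"translation": [0, 0, 0.2], "roll": 0}
    - {"translation": [0, 0, 0], "roll": 0}

```text
time: 22.73
tool_pos: [0.6009, 0.2213, -0.0064]
orientation: [[-0.988, 0.157, 0.002], [0.157, 0.988, 0.001], [-0.002, 0.001, -1.0]]
contact_force: [-0.5, 0.2, -0.9]
grip_width: 0.0292
```

>>> arm_command:
  series:
    - {"translation": [0, 0, 0.2], "roll": 0}
    - {"translation": [0, 0, 0], "roll": 0}

```text
time: 22.9
tool_pos: [0.6002, 0.2212, -0.0094]
orientation: [[-0.988, 0.157, 0.001], [0.157, 0.988, 0.0], [-0.001, 0.0, -1.0]]
contact_force: [0.4, 0.3, -0.9]
grip_width: 0.0293
```

>>> arm_command:
  series:
    - {"translation": [0, 0, 0.2], "roll": 0}
    - {"translation": [0, 0, 0], "roll": 0}

```text
time: 23.07
tool_pos: [0.6004, 0.2213, -0.0107]
orientation: [[-0.988, 0.157, 0.001], [0.157, 0.988, -0.0], [-0.001, -0.0, -1.0]]
contact_force: [-0.5, -2.1, 5.9]
grip_width: 0.0296
```

Seated (contact at −0.0107). Release and go for the short objective.

>>> arm_command:
  series:
    - {"translation": [0, 0, 0], "roll": 0}
    - {"translation": [0, 0, 0], "roll": 0}
    - {"translation": [0, 0, 0], "roll": 0}
    - {"translation": [0, 0, 0], "roll": 0}
    - {"translation": [0, 0, -2], "roll": 0}
    - {"translation": [0, 0, -3], "roll": 0}
    - {"translation": [0, 0, -3], "roll": 0}
  claw: 5.0

```text
time: 23.65
tool_pos: [0.5991, 0.2208, 0.0682]
orientation: [[-0.988, 0.157, -0.002], [0.157, 0.988, -0.001], [0.002, -0.001, -1.0]]
contact_force: [0.3, 0.3, -0.8]
grip_width: 0.0499
```

```bash
python3 plan.py .4027 .3237 .055 170.8
```

```text
t 23.65 pos [0.5991 0.2208 0.0682] psi 170.99 d [-0.1964  0.1029 -0.0132] roll 0.19 n 6 F [ 0.3  0.3 -0.8] w 0.0499
 tool-total cm: [21.01  7.09  1.32]
 rows [[np.float64(3.5), np.float64(1.2), np.float64(0.2), np.float64(0.0)], [np.float64(3.5), np.float64(1.2), np.float64(0.2), np.float64(0.0)], [np.float64(3.5), np.float64(1.2), np.float64(0.2), np.float64(0.0)], [np.float64(3.5), np.float64(1.2), np.float64(0.2), np.float64(0.0)], [np.float64(3.5), np.float64(1.2), np.float64(0.2), np.float64(0.0)], [np.float64(3.5), np.float64(1.2), np.float64(0.2), np.float64(0.0)]]
```

>>> arm_command:
  series:
    - {"translation": [3.5, 1.2, 0.2], "roll": 0}
    - {"translation": [3.5, 1.2, 0.2], "roll": 0}
    - {"translation": [3.5, 1.2, 0.2], "roll": 0}
    - {"translation": [3.5, 1.2, 0.2], "roll": 0}
    - {"translation": [3.5, 1.2, 0.2], "roll": 0}
    - {"translation": [3.5, 1.1, 0.2], "roll": 0}
    - {"translation": [0, 0, 0], "roll": 0}
    - {"translation": [0, 0, 0], "roll": 0}

```text
time: 24.32
tool_pos: [0.4019, 0.3255, 0.0566]
orientation: [[-0.988, 0.152, -0.0], [0.152, 0.988, 0.0], [0.0, 0.0, -1.0]]
contact_force: [0.4, -1.0, 0.1]
grip_width: 0.0503
```

```bash
python3 plan.py .4027 .3237 -.02 170.8;python3 look.py 8
```

```text
t 24.32 pos [0.4019 0.3255 0.0566] psi 171.25 d [ 0.0008 -0.0018 -0.0766] roll 0.45 n 2 F [ 0.4 -1.   0.1] w 0.0503
 tool-total cm: [-0.11 -0.16  7.66]
 rows [[np.float64(-0.1), np.float64(-0.1), np.float64(3.8), np.float64(0.2)], [np.float64(-0.1), np.float64(-0.1), np.float64(3.8), np.float64(0.2)]]
(336, 764, 3)
```

View pics/m_8.png

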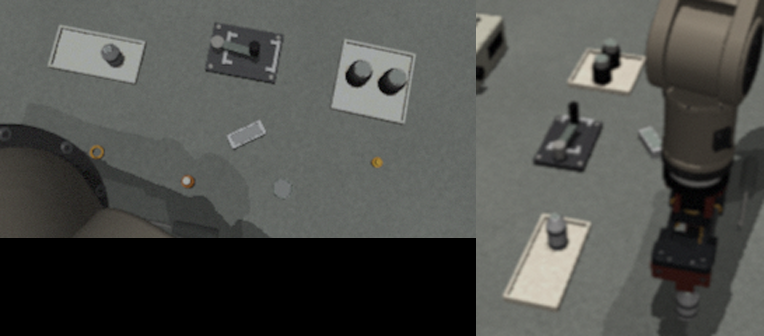

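>>> arm_command:
  series:
    - {"translation": [-0.1, -0.2, 2.5], "roll": 0}
    - {"translation": [0, 0, 2.7], "roll": 0}
    - {"translation": [0, 0, 1.7], "roll": 0}
    - {"translation": [0, 0, 0.6], "roll": 0}
    - {"translation": [0, 0, 0], "roll": 0}
    - {"translation": [0, 0, 0], "roll": 0}

```text
time: 24.92
tool_pos: [0.4054, 0.322, -0.0184]
orientation: [[-0.987, 0.158, 0.0], [0.158, 0.987, 0.0], [-0.0, 0.0, -1.0]]
contact_force: [0.8, 0.2, -0.0]
grip_width: 0.0501
```

>>> arm_command:
  series:
    - {"translation": [0, 0, 0], "roll": 0}
    - {"translation": [0, 0, 0], "roll": 0}
    - {"translation": [0, 0, 0], "roll": 0}
    - {"translation": [0, 0, 0], "roll": 0}
    - {"translation": [0, 0, 0], "roll": 0}
  claw: 2.0

```text
time: 25.33
tool_pos: [0.4051, 0.3226, -0.0178]
orientation: [[-0.988, 0.157, 0.001], [0.157, 0.988, 0.001], [-0.001, 0.001, -1.0]]
contact_force: [-0.2, -0.6, 5.2]
grip_width: 0.0292
```

>>> arm_command:
  series:
    - {"translation": [0, 0, -0.5], "roll": 0}
    - {"translation": [0, 0, -1.5], "roll": 0}
    - {"translation": [0, 0, -2.5], "roll": 0}
    - {"translation": [0, 0, -2.5], "roll": 0}
    - {"translation": [0, 0, -1], "roll": 0}
    - {"translation": [0, 0, 0], "roll": 0}

```text
time: 25.83
tool_pos: [0.4056, 0.3231, 0.0634]
orientation: [[-0.988, 0.157, 0.003], [0.157, 0.988, 0.002], [-0.003, 0.003, -1.0]]
contact_force: [-0.0, 0.1, -1.9]
grip_width: 0.0294
```

```bash
python3 plan.py .6102 .2906 .06 170.8
```

```text
t 25.83 pos [0.4056 0.3231 0.0634] psi 170.95 d [ 0.2046 -0.0325 -0.0034] roll 0.15 n 6 F [-0.   0.1 -1.9] w 0.0294
 tool-total cm: [-2.071e+01  1.000e-02  3.400e-01]
 rows [[np.float64(-3.5), np.float64(0.0), np.float64(0.1), np.float64(0.0)], [np.float64(-3.5), np.float64(0.0), np.float64(0.1), np.float64(0.0)], [np.float64(-3.5), np.float64(0.0), np.float64(0.1), np.float64(0.0)], [np.float64(-3.5), np.float64(0.0), np.float64(0.1), np.float64(0.0)], [np.float64(-3.5), np.float64(0.0), np.float64(0.1), np.float64(0.0)], [np.float64(-3.5), np.float64(0.0), np.float64(0.1), np.float64(0.0)]]
```

>>> arm_command:
  series:
    - {"translation": [-1.7, 0, 0], "roll": 0}
    - {"translation": [-3.3, 0, 0], "roll": 0}
    - {"translation": [-4.0, 0, 0], "roll": 0}
    - {"translation": [-4.0, 0, 0], "roll": 0}
    - {"translation": [-3.8, 0, 0], "roll": 0}
    - {"translation": [-2.9, 0, 0], "roll": 0}
    - {"translation": [-1.0, 0, 0], "roll": 0}
    - {"translation": [0, 0, 0], "roll": 0}

```text
time: 26.5
tool_pos: [0.6109, 0.2873, 0.0589]
orientation: [[-0.987, 0.161, -0.001], [0.161, 0.987, -0.002], [0.001, -0.002, -1.0]]
contact_force: [-0.6, -0.8, -1.4]
grip_width: 0.0292
```

>>> arm_command:
  series:
    - {"translation": [0, 0, 0], "roll": 0}

```text
time: 26.58
tool_pos: [0.6073, 0.2895, 0.0596]
orientation: [[-0.988, 0.157, -0.003], [0.157, 0.988, -0.001], [0.003, -0.001, -1.0]]
contact_force: [-1.0, 0.1, -1.3]
grip_width: 0.0295
```

```bash
python3 plan.py .6102 .2906 -.014 170.8
```

```text
t 26.58 pos [0.6073 0.2895 0.0596] psi 170.98 d [ 0.0029  0.0011 -0.0736] roll 0.18 n 2 F [-1.   0.1 -1.3] w 0.0295
 tool-total cm: [-0.27  0.15  7.36]
 rows [[np.float64(-0.1), np.float64(0.1), np.float64(3.7), np.float64(0.1)], [np.float64(-0.1), np.float64(0.1), np.float64(3.7), np.float64(0.1)]]
```

>>> arm_command:
  series:
    - {"translation": [-0.2, 0.1, 2], "roll": 0}
    - {"translation": [0, 0, 2.6], "roll": 0}
    - {"translation": [0, 0, 1.5], "roll": 0}
    - {"translation": [0, 0, 0.6], "roll": 0}
    - {"translation": [0, 0, 0.2], "roll": 0}
    - {"translation": [0, 0, 0], "roll": 0}
    - {"translation": [0, 0, 0], "roll": 0}

```text
time: 27.17
tool_pos: [0.6113, 0.2911, -0.0065]
orientation: [[-0.988, 0.157, 0.001], [0.157, 0.988, 0.001], [-0.001, 0.001, -1.0]]
contact_force: [0.2, -0.2, -0.9]
grip_width: 0.0293
```

>>> arm_command:
  series:
    - {"translation": [0, 0, 0.2], "roll": 0}
    - {"translation": [0, 0, 0], "roll": 0}

```text
time: 27.33
tool_pos: [0.6115, 0.2905, -0.0089]
orientation: [[-0.988, 0.157, 0.001], [0.157, 0.988, 0.001], [-0.001, 0.001, -1.0]]
contact_force: [-0.6, -0.6, -1.1]
grip_width: 0.0297
```

>>> arm_command:
  series:
    - {"translation": [0, 0, 0.2], "roll": 0}
    - {"translation": [0, 0, 0], "roll": 0}

```text
time: 27.5
tool_pos: [0.6111, 0.2902, -0.0116]
orientation: [[-0.988, 0.157, 0.0], [0.157, 0.988, -0.0], [-0.0, 0.0, -1.0]]
contact_force: [0.8, -0.1, -1.1]
grip_width: 0.0295
```

>>> arm_command:
  series:
    - {"translation": [0, 0, 0.2], "roll": 0}
    - {"translation": [0, 0, 0], "roll": 0}

```text
time: 27.67
tool_pos: [0.6112, 0.2903, -0.0137]
orientation: [[-0.988, 0.157, 0.0], [0.157, 0.988, 0.0], [-0.0, 0.0, -1.0]]
contact_force: [-0.1, 0.0, -1.3]
grip_width: 0.0294
```

>>> arm_command:
  series:
    - {"translation": [0, 0, 0.1], "roll": 0}
    - {"translation": [0, 0, 0], "roll": 0}

```text
time: 27.83
tool_pos: [0.6112, 0.2903, -0.0138]
orientation: [[-0.988, 0.157, 0.0], [0.157, 0.988, -0.0], [-0.0, -0.0, -1.0]]
contact_force: [-3.3, -2.2, 5.7]
grip_width: 0.0295
```

>>> arm_command:
  series:
    - {"translation": [0, 0, 0], "roll": 0}
    - {"translation": [0, 0, 0], "roll": 0}
    - {"translation": [0, 0, 0], "roll": 0}
    - {"translation": [0, 0, 0], "roll": 0}
    - {"translation": [0, 0, -2], "roll": 0}
    - {"translation": [0, 0, -4], "roll": 0}
    - {"translation": [0, 0, -4], "roll": 0}
  claw: 5.0

```text
time: 28.42
tool_pos: [0.6096, 0.2895, 0.0847]
orientation: [[-0.988, 0.157, -0.004], [0.157, 0.988, -0.002], [0.003, -0.002, -1.0]]
contact_force: [1.3, 0.8, 0.3]
grip_width: 0.0497
```

```bash
python3 look.py 9
python3 - <<'E'
import fit as F
from fit import *
om=F.model
F.model=lambda k,th=0:[cyl(.009,.041,.081)] if k=="knob" else om(k,th)
S=pickle.load(open("S.pkl","rb"))
M={"top0":S["top","knob_grip"][0]["pixels"]}
print("orig top",fit("knob",{"top":M["top0"]},[.61,-.03])[:2])
for cam in("top","side"):
    for d in arm.silhouettes("knob_grip",cam)[:2]:
        print(cam,d["score"],d["location"],d["pixels"].sum()); M[cam]=M.get(cam,d["pixels"]) 
for c in("top","side"):
    if c in M: print(c,fit("knob",{c:M[c]},[.61,-.03])[:2])
for a in(0,.05,.1,.15,.2,.25):
    print(a,np.round(place([np.array([[-.066*np.sin(a),.06-.066*np.cos(a),.061]])],.6149,-.0198,-.154)[0],4))
E
```

```text
(336, 764, 3)
orig top (array([ 0.6079135 , -0.02428157]), np.float64(0.052192408591508865))
side 0.57 [220.0, 185.7] 66
side (array([ 0.60922452, -0.02725052]), np.float64(0.19926436245441437))
0 [[ 0.614  -0.0257  0.061 ]]
0.05 [[ 0.6107 -0.0251  0.061 ]]
0.1 [[ 0.6075 -0.0244  0.061 ]]
0.15 [[ 0.6043 -0.0235  0.061 ]]
0.2 [[ 0.6012 -0.0224  0.061 ]]
0.25 [[ 0.5982 -0.0212  0.061 ]]
```

View pics/m_9.png

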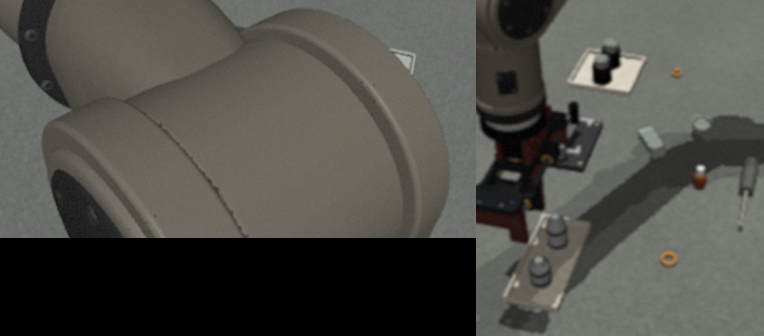

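```bash
python3 plan.py .608 -.0245 .075 75.5
```

```text
t 28.62 pos [0.6119 0.2907 0.0867] psi 170.96 d [-0.0039 -0.3152 -0.0117] roll 95.46 n 14 F [ 0.2  0.3 -0.9] w 0.0498
 tool-total cm: [ -4.57 -31.19   1.17]
 rows [[np.float64(-0.3), np.float64(-2.2), np.float64(0.1), np.float64(6.8)], [np.float64(-0.6), np.float64(-2.2), np.float64(0.1), np.float64(6.8)], [np.float64(-0.8), np.float64(-2.1), np.float64(0.1), np.float64(6.8)], [np.float64(-1.1), np.float64(-2.0), np.float64(0.1), np.float64(6.8)], [np.float64(-1.3), np.float64(-1.8), np.float64(0.1), np.float64(6.8)], [np.float64(-1.5), np.float64(-1.7), np.float64(0.1), np.float64(6.8)], [np.float64(-1.7), np.float64(-1.5), np.float64(0.1), np.float64(6.8)], [np.float64(-1.9), np.float64(-1.3), np.float64(0.1), np.float64(6.8)], [np.float64(-2.0), np.float64(-1.0), np.float64(0.1), np.float64(6.8)], [np.float64(-2.1), np.float64(-0.8), np.float64(0.1), np.float64(6.8)], [np.float64(-2.2), np.float64(-0.5), np.float64(0.1), np.float64(6.8)], [np.float64(-2.2), np.float64(-0.3), np.float64(0.1), np.float64(6.8)], [np.float64(-2.3), np.float64(0.0), np.float64(0.1), np.float64(6.8)], [np.float64(-2.2), np.float64(0.3), np.float64(0.1), np.float64(6.8)]]
```

>>> arm_command:
  series:
    - {"translation": [-0.3, -2.2, 0], "roll": 6.8}
    - {"translation": [-0.6, -2.2, 0], "roll": 6.8}
    - {"translation": [-0.8, -2.1, 0], "roll": 6.8}
    - {"translation": [-1.1, -2.0, 0], "roll": 6.8}
    - {"translation": [-1.3, -1.8, 0], "roll": 6.8}
    - {"translation": [-1.5, -1.7, 0], "roll": 6.8}
    - {"translation": [-1.7, -1.5, 0], "roll": 6.8}
    - {"translation": [-1.9, -1.3, 0], "roll": 6.8}

```text
time: 29.28
tool_pos: [0.6063, 0.1077, 0.0834]
orientation: [[-0.442, 0.897, -0.003], [0.897, 0.442, -0.001], [0.001, -0.003, -1.0]]
contact_force: [1.2, 0.1, 0.1]
grip_width: 0.0501
```

>>> arm_command:
  series:
    - {"translation": [-2.0, -1.0, 0], "roll": 6.8}
    - {"translation": [-2.1, -0.8, 0], "roll": 6.8}
    - {"translation": [-2.2, -0.5, 0], "roll": 6.8}
    - {"translation": [-2.2, -0.3, 0], "roll": 6.8}
    - {"translation": [-2.3, 0.0, 0], "roll": 6.8}
    - {"translation": [-2.2, 0.3, 0], "roll": 6.8}
    - {"translation": [0, 0, 0], "roll": 0}
    - {"translation": [0, 0, 0], "roll": 0}

```text
time: 29.95
tool_pos: [0.6054, -0.0272, 0.0838]
orientation: [[0.247, 0.969, -0.003], [0.969, -0.247, -0.001], [-0.002, -0.002, -1.0]]
contact_force: [0.8, 0.6, 0.8]
grip_width: 0.0502
```

```bash
python3 look.py 10; python3 plan.py .608 -.0245 .018 75.5; cd pics;  python3 -c "
import cv2,numpy as np
a=cv2.imread('side_10.png')[110:250,150:290]
a=cv2.convertScaleAbs(a,alpha=1.5,beta=20)
cv2.imwrite('mm10.png',cv2.resize(a,None,fx=4,fy=4,interpolation=2))"
```

```text
(336, 764, 3)
t 30.05 pos [ 0.6058 -0.0242  0.0843] psi 75.93 d [ 0.0022 -0.0003 -0.0663] roll 0.43 n 2 F [-0.7  0.6  0.9] w 0.0503
 tool-total cm: [0.02 0.22 6.63]
 rows [[np.float64(0.0), np.float64(0.1), np.float64(3.3), np.float64(0.2)], [np.float64(0.0), np.float64(0.1), np.float64(3.3), np.float64(0.2)]]
```

View pics/mm10.png

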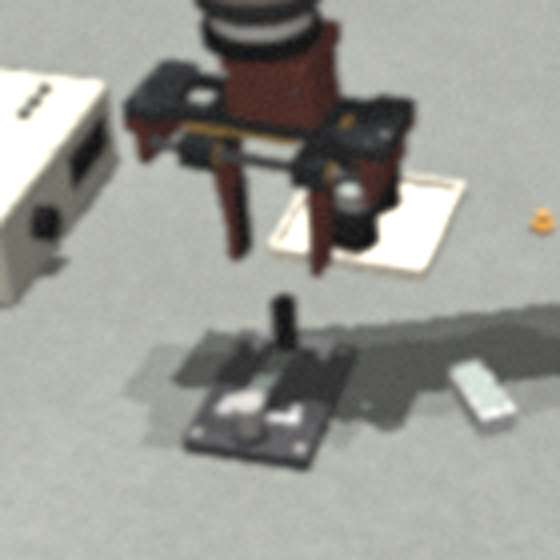

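>>> arm_command:
  series:
    - {"translation": [0, 0.2, 2], "roll": 0}
    - {"translation": [0, 0, 2.5], "roll": 0}
    - {"translation": [0, 0, 1.6], "roll": 0}
    - {"translation": [0, 0, 0.4], "roll": 0}
    - {"translation": [0, 0, 0], "roll": 0}
    - {"translation": [0, 0, 0], "roll": 0}

```text
time: 30.55
tool_pos: [0.6088, -0.0247, 0.0207]
orientation: [[0.244, 0.97, 0.0], [0.97, -0.244, 0.001], [0.001, 0.0, -1.0]]
contact_force: [0.1, 0.2, 0.9]
grip_width: 0.0503
```

>>> arm_command:
  series:
    - {"translation": [0, 0, 0], "roll": 0}
    - {"translation": [0, 0, 0], "roll": 0}
    - {"translation": [0, 0, 0], "roll": 0}
    - {"translation": [0, 0, 0], "roll": 0}
    - {"translation": [0, 0, 0], "roll": 0}
  claw: 2.3

```text
time: 30.97
tool_pos: [0.6088, -0.0259, 0.0208]
orientation: [[0.246, 0.969, 0.001], [0.969, -0.246, -0.0], [0.0, 0.001, -1.0]]
contact_force: [0.6, -0.1, -0.3]
grip_width: 0.0236
```

```bash
cat > arc.py <<'E'
from plan import *
N=np.array([.6149,-.0198]);Y=-.154
def kn(a):
    c,s=np.cos(Y),np.sin(Y);return N+np.array([[c,-s],[s,c]])@[-.066*np.sin(a),.06-.066*np.cos(a)]
def arc(a0,a1,n):
    o=arm.get_obs();p=np.array(o["tool_pos"])[:2];ps=psi(np.array(o["orientation"]))
    print("cur",p.round(4),round(ps,1),"z",round(o["tool_pos"][2],4),"F",np.round(o["contact_force"],1),"knob(a0)",kn(a0).round(4))
    for i in range(1,n+1):
        a=a0+(a1-a0)*i/n;t=kn(a);tp=90+np.degrees(Y)-np.degrees(a)
        d=t-p;r=np.radians(ps);c,s=np.cos(r),np.sin(r)
        row=np.round([100*(c*d[0]+s*d[1]),100*(s*d[0]-c*d[1])],1);roll=round(-(tp-ps),1)
        print(row.tolist(),roll, end=" ; ")
        p=p+np.array([c*row[0]+s*row[1],s*row[0]-c*row[1]])/100;ps-=roll
    print("\nend",p.round(4),ps.round(1))
arc(*map(float,sys.argv[1:3]),int(sys.argv[3]))
E
python3 arc.py .1 1.37 14
```

```text
cur [ 0.6088 -0.0259] 75.8 z 0.0208 F [ 0.6 -0.1 -0.3] knob(a0) [ 0.6075 -0.0244]
[0.1, -0.8] 5.5 ; [0.1, -0.6] 5.2 ; [0.0, -0.6] 5.2 ; [0.0, -0.6] 5.2 ; [0.1, -0.6] 5.2 ; [0.0, -0.6] 5.2 ; [0.0, -0.5] 5.2 ; [0.1, -0.7] 5.2 ; [-0.0, -0.5] 5.2 ; [0.0, -0.6] 5.2 ; [0.0, -0.6] 5.2 ; [0.1, -0.6] 5.2 ; [-0.0, -0.6] 5.2 ; [0.0, -0.6] 5.2 ; 
end [0.5582 0.0361] 2.7
```

>>> arm_command:
  series:
    - {"translation": [0.1, -0.8, 0], "roll": 5.5}
    - {"translation": [0.1, -0.6, 0], "roll": 5.2}
    - {"translation": [0, -0.6, 0], "roll": 5.2}
    - {"translation": [0, -0.6, 0], "roll": 5.2}

```text
time: 31.3
tool_pos: [0.5855, -0.0147, 0.0207]
orientation: [[0.582, 0.813, 0.001], [0.813, -0.582, -0.0], [0.001, 0.001, -1.0]]
contact_force: [0.7, -0.4, -0.8]
grip_width: 0.0231
```

>>> arm_command:
  series:
    - {"translation": [0.1, -0.6, 0], "roll": 5.2}
    - {"translation": [0, -0.6, 0], "roll": 5.2}
    - {"translation": [0, -0.5, 0], "roll": 5.2}
    - {"translation": [0.1, -0.7, 0], "roll": 5.2}
    - {"translation": [0, -0.5, 0], "roll": 5.2}

```text
time: 31.72
tool_pos: [0.5665, 0.0076, 0.0207]
orientation: [[0.88, 0.476, 0.001], [0.476, -0.88, -0.0], [0.001, 0.001, -1.0]]
contact_force: [0.6, -0.7, 0.2]
grip_width: 0.0229
```

>>> arm_command:
  series:
    - {"translation": [0, -0.6, 0], "roll": 5.2}
    - {"translation": [0, -0.6, 0], "roll": 5.2}
    - {"translation": [0.1, -0.6, 0], "roll": 5.2}
    - {"translation": [0, -0.6, 0], "roll": 5.2}
    - {"translation": [0, -0.6, 0], "roll": 5.2}
    - {"translation": [0, 0, 0], "roll": 0}
    - {"translation": [0, 0, 0], "roll": 0}

```text
time: 32.3
tool_pos: [0.5579, 0.0365, 0.0205]
orientation: [[0.999, 0.05, 0.0], [0.05, -0.999, -0.0], [0.0, 0.0, -1.0]]
contact_force: [-0.3, -0.9, -0.5]
grip_width: 0.023
```

```bash
python3 look.py 11; cd pics;  python3 -c "
import cv2,numpy as np
a=cv2.imread('side_11.png')[110:250,150:290]
a=cv2.convertScaleAbs(a,alpha=1.5,beta=20)
cv2.imwrite('mm11.png',cv2.resize(a,None,fx=4,fy=4,interpolation=2))"
```

```text
(336, 764, 3)
```

View pics/mm11.png

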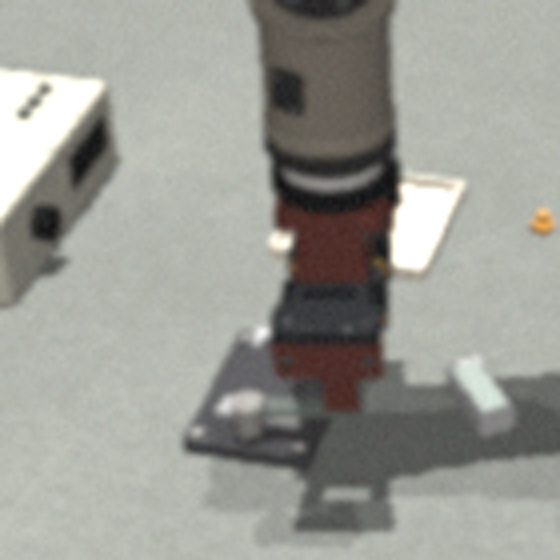

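>>> arm_command:
  series:
    - {"translation": [0, 0, -1.5], "roll": 0}
    - {"translation": [0, 0, -3], "roll": 0}
    - {"translation": [0, 0, -3], "roll": 0}
    - {"translation": [0, 0, 0], "roll": 0}

```text
time: 32.73
tool_pos: [0.5617, 0.0359, 0.1006]
orientation: [[0.999, 0.047, 0.009], [0.047, -0.999, 0.001], [0.009, -0.001, -1.0]]
contact_force: [0.7, 0.5, 0.8]
grip_width: 0.0228
```

```bash
python3 plan.py .4695 -.0160 .06 116.3
```

```text
t 32.73 pos [0.5617 0.0359 0.1006] psi 2.71 d [-0.0922 -0.0519 -0.0406] roll -113.59 n 16 F [0.7 0.5 0.8] w 0.0228
 tool-total cm: [-9.46  4.75  4.06]
 rows [[np.float64(-0.6), np.float64(0.3), np.float64(0.3), np.float64(-7.1)], [np.float64(-0.6), np.float64(0.2), np.float64(0.3), np.float64(-7.1)], [np.float64(-0.6), np.float64(0.1), np.float64(0.3), np.float64(-7.1)], [np.float64(-0.7), np.float64(0.1), np.float64(0.3), np.float64(-7.1)], [np.float64(-0.7), np.float64(-0.0), np.float64(0.3), np.float64(-7.1)], [np.float64(-0.7), np.float64(-0.1), np.float64(0.3), np.float64(-7.1)], [np.float64(-0.6), np.float64(-0.2), np.float64(0.3), np.float64(-7.1)], [np.float64(-0.6), np.float64(-0.3), np.float64(0.3), np.float64(-7.1)], [np.float64(-0.6), np.float64(-0.3), np.float64(0.3), np.float64(-7.1)], [np.float64(-0.5), np.float64(-0.4), np.float64(0.3), np.float64(-7.1)], [np.float64(-0.5), np.float64(-0.5), np.float64(0.3), np.float64(-7.1)], [np.float64(-0.4), np.float64(-0.5), np.float64(0.3), np.float64(-7.1)], [np.float64(-0.3), np.float64(-0.6), np.float64(0.3), np.float64(-7.1)], [np.float64(-0.3), np.float64(-0.6), np.float64(0.3), np.float64(-7.1)], [np.float64(-0.2), np.float64(-0.6), np.float64(0.3), np.float64(-7.1)], [np.float64(-0.1), np.float64(-0.7), np.float64(0.3), np.float64(-7.1)]]
```

>>> arm_command:
  series:
    - {"translation": [-0.6, 0.3, 0], "roll": -7.1}
    - {"translation": [-0.6, 0.2, 0], "roll": -7.1}
    - {"translation": [-0.6, 0.1, 0], "roll": -7.1}
    - {"translation": [-0.7, 0.1, 0], "roll": -7.1}
    - {"translation": [-0.7, 0, 0], "roll": -7.1}
    - {"translation": [-0.7, -0.1, 0], "roll": -7.1}
    - {"translation": [-0.6, -0.2, 0], "roll": -7.1}
    - {"translation": [-0.6, -0.3, 0], "roll": -7.1}
  claw: 5.0

```text
time: 33.4
tool_pos: [0.5109, 0.0098, 0.0951]
orientation: [[0.502, 0.865, 0.0], [0.865, -0.502, -0.0], [-0.0, 0.0, -1.0]]
contact_force: [0.3, 0.1, -0.5]
grip_width: 0.0502
```

>>> arm_command:
  series:
    - {"translation": [-0.6, -0.3, 0.3], "roll": -7.1}
    - {"translation": [-0.5, -0.4, 0.3], "roll": -7.1}
    - {"translation": [-0.5, -0.5, 0.3], "roll": -7.1}
    - {"translation": [-0.4, -0.5, 0.3], "roll": -7.1}
    - {"translation": [-0.3, -0.6, 0.3], "roll": -7.1}
    - {"translation": [-0.3, -0.6, 0.3], "roll": -7.1}
    - {"translation": [-0.2, -0.6, 0.3], "roll": -7.1}
    - {"translation": [-0.1, -0.7, 0.3], "roll": -7.1}

```text
time: 34.07
tool_pos: [0.4644, -0.016, 0.0711]
orientation: [[-0.449, 0.894, 0.0], [0.894, 0.449, 0.0], [-0.0, 0.0, -1.0]]
contact_force: [0.5, -0.1, 0.1]
grip_width: 0.0499
```

>>> arm_command:
  series:
    - {"translation": [0, 0, 0], "roll": 0}
    - {"translation": [0, 0, 0], "roll": 0}

```text
time: 34.23
tool_pos: [0.4644, -0.0159, 0.0712]
orientation: [[-0.439, 0.898, -0.0], [0.898, 0.439, 0.0], [0.0, -0.0, -1.0]]
contact_force: [-0.6, -0.6, -0.2]
grip_width: 0.0498
```

```bash
python3 look.py 12
python3 - <<'E'
from fit import *
for c in("side","top"):
    for d in arm.silhouettes("carrier_center",c)[:2]:
        print(c,d["score"],d["location"],d["pixels"].sum())
        if d["score"]>.3: print(fit("carrier",{c:d["pixels"]},[.4695,-.016,.459])[:2])
    for d in arm.silhouettes("nest",c)[:1]:
        print(c,d["score"],d["location"],d["pixels"].sum())
        if d["score"]>.3: print(fit("fix",{c:d["pixels"]},[.615,-.02,-.154,1.3])[:2])
E
python3 plan.py .4695 -.016 -.026 116.3
```

```text
(336, 764, 3)
side 0.78 [217.8, 208.0] 1189
(array([ 0.61710631, -0.02093093, -0.11745689,  1.39108596]), np.float64(0.015336884185671806))
top 0.52 [240.0, 138.7] 66
(array([ 0.6739203 , -0.00325482, -0.7297236 , -0.00291245]), np.float64(24.989673614501953))
t 34.53 pos [ 0.465  -0.0151  0.0715] psi 116.23 d [ 0.0045 -0.0009 -0.0975] roll -0.07 n 3 F [-0.1 -0.  -0. ] w 0.0495
 tool-total cm: [-0.27  0.36  9.75]
 rows [[np.float64(-0.1), np.float64(0.1), np.float64(3.2), np.float64(-0.0)], [np.float64(-0.1), np.float64(0.1), np.float64(3.2), np.float64(-0.0)], [np.float64(-0.1), np.float64(0.1), np.float64(3.2), np.float64(-0.0)]]
```

View pics/m_12.png

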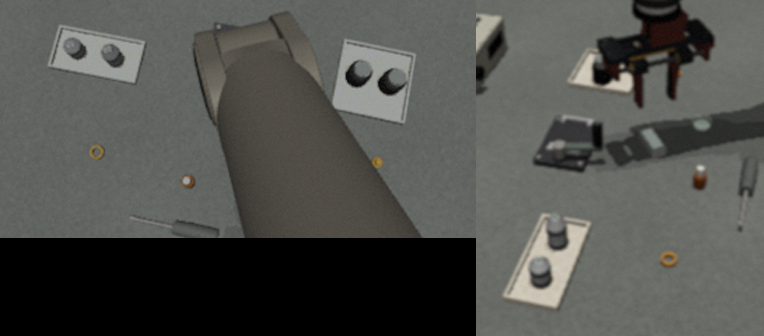

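>>> arm_command:
  series:
    - {"translation": [-0.2, 0.4, 3], "roll": 0}
    - {"translation": [0, 0, 3], "roll": 0}
    - {"translation": [0, 0, 2], "roll": 0}
    - {"translation": [0, 0, 1.0], "roll": 0}
    - {"translation": [0, 0, 0.3], "roll": 0}
    - {"translation": [0, 0, 0], "roll": 0}
    - {"translation": [0, 0, 0], "roll": 0}

```text
time: 35.12
tool_pos: [0.4699, -0.0152, -0.0209]
orientation: [[-0.443, 0.897, 0.001], [0.897, 0.443, 0.0], [-0.001, 0.001, -1.0]]
contact_force: [0.1, 0.4, 0.0]
grip_width: 0.05
```

```bash
python3 look.py 13; python3 plan.py .4695 -.016 -.024 116.3; cd pics;  python3 -c "
import cv2,numpy as np
a=cv2.imread('side_13.png')[130:270,200:340]
a=cv2.convertScaleAbs(a,alpha=1.5,beta=20)
cv2.imwrite('mm13.png',cv2.resize(a,None,fx=4,fy=4,interpolation=2))"
```

```text
(336, 764, 3)
t 35.22 pos [ 0.4702 -0.0154 -0.0205] psi 116.26 d [-0.0007 -0.0006 -0.0035] roll -0.04 n 1 F [-0.4  0.2 -0.4] w 0.0501
 tool-total cm: [-0.02 -0.09  0.35]
 rows [[np.float64(-0.0), np.float64(-0.1), np.float64(0.3), np.float64(-0.0)]]
```

View pics/mm13.png

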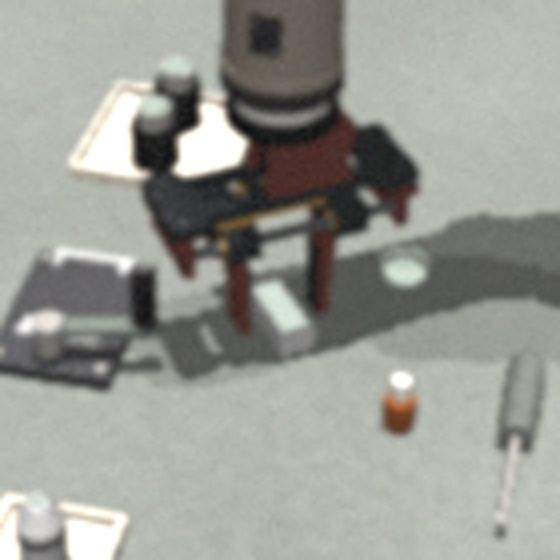

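>>> arm_command:
  series:
    - {"translation": [0, 0, 0.3], "roll": 0}
    - {"translation": [0, 0, 0], "roll": 0}
    - {"translation": [0, 0, 0], "roll": 0}
    - {"translation": [0, 0, 0], "roll": 0}

```text
time: 35.55
tool_pos: [0.4692, -0.0155, -0.0245]
orientation: [[-0.442, 0.897, 0.0], [0.897, 0.442, -0.0], [-0.0, 0.0, -1.0]]
contact_force: [-0.1, -1.0, -0.8]
grip_width: 0.05
```

>>> arm_command:
  series:
    - {"translation": [0, 0, 0], "roll": 0}
    - {"translation": [0, 0, 0], "roll": 0}
    - {"translation": [0, 0, 0], "roll": 0}
    - {"translation": [0, 0, 0], "roll": 0}
    - {"translation": [0, 0, 0], "roll": 0}
    - {"translation": [0, 0, 0], "roll": 0}
  claw: 1.8

```text
time: 36.05
tool_pos: [0.4691, -0.0154, -0.0247]
orientation: [[-0.443, 0.897, -0.0], [0.897, 0.443, 0.0], [0.0, -0.0, -1.0]]
contact_force: [-0.5, -0.6, -0.0]
grip_width: 0.0259
```

>>> arm_command:
  series:
    - {"translation": [0, 0, -0.5], "roll": 0}
    - {"translation": [0, 0, -1.5], "roll": 0}
    - {"translation": [0, 0, -2.5], "roll": 0}
    - {"translation": [0, 0, -2.5], "roll": 0}
    - {"translation": [0, 0, -2], "roll": 0}
    - {"translation": [0, 0, 0], "roll": 0}
    - {"translation": [0, 0, 0], "roll": 0}

```text
time: 36.63
tool_pos: [0.4698, -0.0156, 0.0663]
orientation: [[-0.442, 0.897, 0.002], [0.897, 0.442, -0.0], [-0.001, 0.002, -1.0]]
contact_force: [-0.1, 0.1, -1.2]
grip_width: 0.0255
```

```bash
python3 look.py 14; python3 plan.py .6149 -.0198 .07 81.2; cd pics;  python3 -c "
import cv2,numpy as np
a=cv2.imread('side_14.png')[110:250,200:340]
a=cv2.convertScaleAbs(a,alpha=1.5,beta=20)
cv2.imwrite('mm14.png',cv2.resize(a,None,fx=4,fy=4,interpolation=2))"
```

```text
(336, 764, 3)
t 36.73 pos [ 0.4683 -0.0156  0.0646] psi 116.26 d [ 0.1466 -0.0042  0.0054] roll 35.06 n 5 F [ 0.  -0.  -1.2] w 0.0261
 tool-total cm: [-6.86 12.96 -0.54]
 rows [[np.float64(-1.4), np.float64(2.6), np.float64(-0.1), np.float64(7.0)], [np.float64(-1.0), np.float64(2.7), np.float64(-0.1), np.float64(7.0)], [np.float64(-0.7), np.float64(2.8), np.float64(-0.1), np.float64(7.0)], [np.float64(-0.4), np.float64(2.9), np.float64(-0.1), np.float64(7.0)], [np.float64(0.0), np.float64(2.9), np.float64(-0.1), np.float64(7.0)]]
```

View pics/mm14.png

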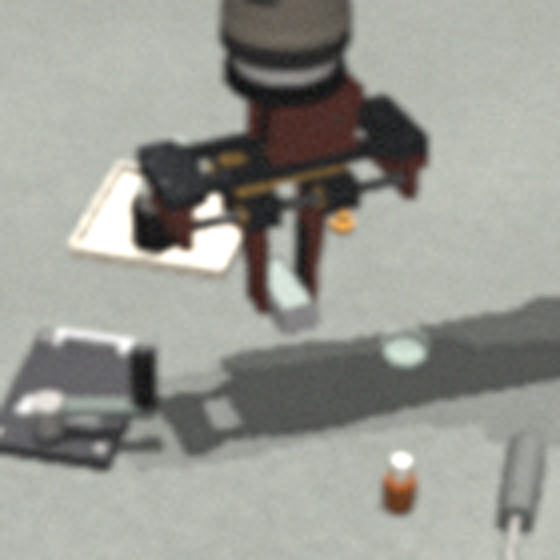

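>>> arm_command:
  series:
    - {"translation": [-0.7, 1.3, -1.0], "roll": 4}
    - {"translation": [-1.2, 2.6, -1.0], "roll": 7}
    - {"translation": [-0.9, 2.8, 0], "roll": 7}
    - {"translation": [-0.6, 2.9, 0], "roll": 7}
    - {"translation": [-0.2, 2.9, 0], "roll": 6}
    - {"translation": [0, 1.5, 0], "roll": 4}
    - {"translation": [0, 0, 0], "roll": 0}
    - {"translation": [0, 0, 0], "roll": 0}

```text
time: 37.4
tool_pos: [0.6143, -0.0227, 0.0833]
orientation: [[0.15, 0.989, -0.003], [0.989, -0.15, -0.0], [-0.001, -0.003, -1.0]]
contact_force: [-0.9, -0.5, -1.3]
grip_width: 0.0262
```

```bash
python3 look.py 15; python3 plan.py .6149 -.0198 -.012 81.2; cd pics;  python3 -c "
import cv2,numpy as np
a=cv2.imread('side_15.png')[110:250,150:290]
a=cv2.convertScaleAbs(a,alpha=1.5,beta=20)
cv2.imwrite('mm15.png',cv2.resize(a,None,fx=4,fy=4,interpolation=2))"
```

```text
(336, 764, 3)
t 37.5 pos [ 0.6133 -0.0227  0.084 ] psi 81.39 d [ 0.0016  0.0029 -0.096 ] roll 0.19 n 3 F [-0.3 -0.2 -1. ] w 0.0254
 tool-total cm: [0.31 0.11 9.6 ]
 rows [[np.float64(0.1), np.float64(0.0), np.float64(3.2), np.float64(0.1)], [np.float64(0.1), np.float64(0.0), np.float64(3.2), np.float64(0.1)], [np.float64(0.1), np.float64(0.0), np.float64(3.2), np.float64(0.1)]]
```

View pics/mm15.png

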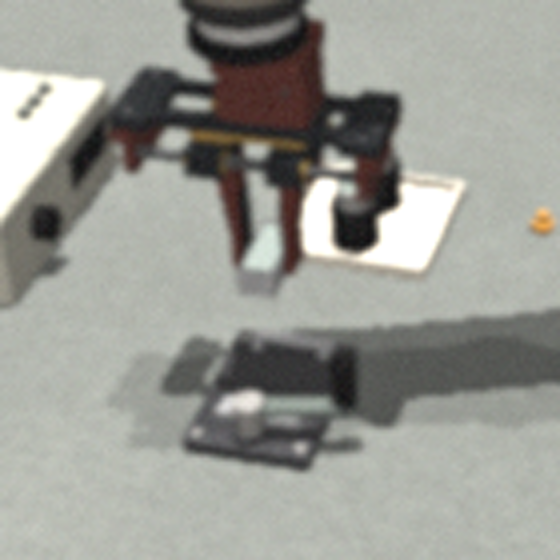

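>>> arm_command:
  series:
    - {"translation": [0.3, 0.1, 2], "roll": 0}
    - {"translation": [0, 0, 3], "roll": 0}
    - {"translation": [0, 0, 2.5], "roll": 0}
    - {"translation": [0, 0, 1.2], "roll": 0}
    - {"translation": [0, 0, 0.4], "roll": 0}
    - {"translation": [0, 0, 0], "roll": 0}
    - {"translation": [0, 0, 0], "roll": 0}

```text
time: 38.08
tool_pos: [0.6173, -0.02, -0.0046]
orientation: [[0.152, 0.988, 0.001], [0.988, -0.152, 0.0], [0.0, 0.001, -1.0]]
contact_force: [0.5, 0.3, -0.4]
grip_width: 0.0256
```

```bash
python3 look.py 16; python3 plan.py .6149 -.0198 -.0125 81.2; cd pics;  python3 -c "
import cv2,numpy as np
a=cv2.imread('side_16.png')[110:250,150:290]
a=cv2.convertScaleAbs(a,alpha=1.5,beta=20)
cv2.imwrite('mm16.png',cv2.resize(a,None,fx=4,fy=4,interpolation=2))"
```

```text
(336, 764, 3)
t 38.18 pos [ 0.618 -0.02  -0.004] psi 81.27 d [-0.0031  0.0002 -0.0085] roll 0.07 n 1 F [-0.2 -0.4 -0.9] w 0.0258
 tool-total cm: [-0.02 -0.31  0.85]
 rows [[np.float64(-0.0), np.float64(-0.3), np.float64(0.8), np.float64(0.1)]]
```

View pics/mm16.png

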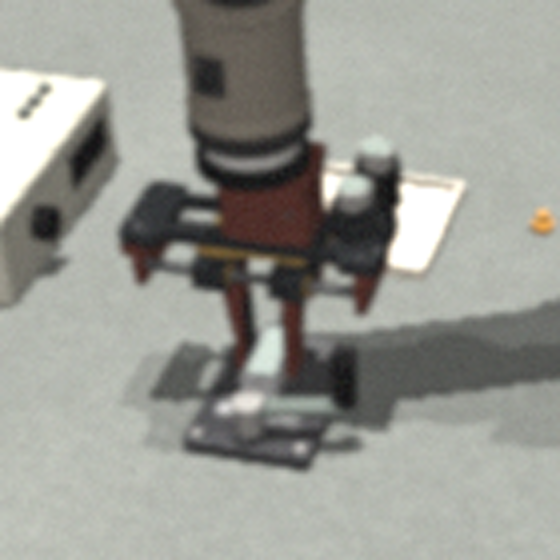

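>>> arm_command:
  series:
    - {"translation": [0, -0.3, 0], "roll": 0}
    - {"translation": [0, 0, 0.3], "roll": 0}
    - {"translation": [0, 0, 0.3], "roll": 0}
    - {"translation": [0, 0, 0], "roll": 0}
    - {"translation": [0, 0, 0], "roll": 0}

```text
time: 38.6
tool_pos: [0.6136, -0.0196, -0.0119]
orientation: [[0.152, 0.988, -0.0], [0.988, -0.152, -0.0], [-0.0, -0.0, -1.0]]
contact_force: [-0.8, -0.5, -1.2]
grip_width: 0.0257
```

>>> arm_command:
  series:
    - {"translation": [0, 0, 0.2], "roll": 0}
    - {"translation": [0, 0, 0], "roll": 0}

```text
time: 38.77
tool_pos: [0.6142, -0.0196, -0.0128]
orientation: [[0.152, 0.988, 0.0], [0.988, -0.152, -0.0], [-0.0, 0.0, -1.0]]
contact_force: [-2.3, -0.5, 6.6]
grip_width: 0.026
```

>>> arm_command:
  series:
    - {"translation": [0, 0, 0], "roll": 0}
    - {"translation": [0, 0, 0], "roll": 0}
    - {"translation": [0, 0, 0], "roll": 0}
    - {"translation": [0, 0, 0], "roll": 0}
    - {"translation": [0, 0, -2], "roll": 0}
    - {"translation": [0, 0, -3], "roll": 0}
    - {"translation": [0, 0, -4], "roll": 0}
    - {"translation": [0, 0, -3], "roll": 0}
  claw: 4.2

```text
time: 39.43
tool_pos: [0.6142, -0.0195, 0.1085]
orientation: [[0.152, 0.988, 0.001], [0.988, -0.152, 0.0], [0.0, 0.001, -1.0]]
contact_force: [0.9, -1.5, 0.3]
grip_width: 0.0416
```

```bash
python3 look.py 17
python3 - <<'E'
from plan import *
import arc
E
python3 arc.py 1.37 1.38 1; cd pics;  python3 -c "
import cv2,numpy as np
a=cv2.imread('side_17.png')[130:270,150:290]
a=cv2.convertScaleAbs(a,alpha=1.5,beta=20)
cv2.imwrite('mm17.png',cv2.resize(a,None,fx=4,fy=4,interpolation=2))"
```

```text
(336, 764, 3)
cur [ 0.6179 -0.0193] 81.3 z 0.112 F [-0.3  0.7  0.6] knob(a0) [0.5582 0.0364]
[4.7, -6.8] 79.1 ; 
end [0.5578 0.0375] 2.2Traceback (most recent call last):
  File "<stdin>", line 2, in <module>
  File "arc.py", line 15, in <module>
    arc(*map(float,sys.argv[1:3]),int(sys.argv[3]))
                                      ~~~~~~~~^^^
IndexError: list index out of range
```

View pics/mm17.png

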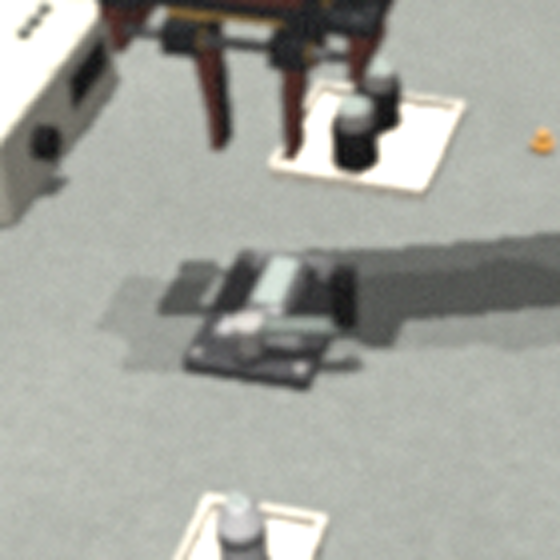

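```bash
python3 -c "
from plan import *
go(.5587,.0352,.10,4)"
```

```text
t 39.53 pos [ 0.6179 -0.0193  0.112 ] psi 81.25 d [-0.0592  0.0545 -0.012 ] roll 77.25 n 11 F [-0.3  0.7  0.6] w 0.0416
 tool-total cm: [ 4.49 -6.68  1.2 ]
 rows [[np.float64(0.4), np.float64(-0.6), np.float64(0.1), np.float64(7.0)], [np.float64(0.3), np.float64(-0.7), np.float64(0.1), np.float64(7.0)], [np.float64(0.2), np.float64(-0.7), np.float64(0.1), np.float64(7.0)], [np.float64(0.2), np.float64(-0.7), np.float64(0.1), np.float64(7.0)], [np.float64(0.1), np.float64(-0.7), np.float64(0.1), np.float64(7.0)], [np.float64(-0.0), np.float64(-0.7), np.float64(0.1), np.float64(7.0)], [np.float64(-0.1), np.float64(-0.7), np.float64(0.1), np.float64(7.0)], [np.float64(-0.2), np.float64(-0.7), np.float64(0.1), np.float64(7.0)], [np.float64(-0.3), np.float64(-0.7), np.float64(0.1), np.float64(7.0)], [np.float64(-0.4), np.float64(-0.6), np.float64(0.1), np.float64(7.0)], [np.float64(-0.4), np.float64(-0.6), np.float64(0.1), np.float64(7.0)]]
```

>>> arm_command:
  series:
    - {"translation": [0.4, -0.6, 0], "roll": 7}
    - {"translation": [0.3, -0.7, 0], "roll": 7}
    - {"translation": [0.2, -0.7, 0], "roll": 7}
    - {"translation": [0.2, -0.7, 0], "roll": 7}
    - {"translation": [0.1, -0.7, 0], "roll": 7}
    - {"translation": [0, -0.7, 0], "roll": 7}
    - {"translation": [-0.1, -0.7, 0], "roll": 7}
    - {"translation": [-0.2, -0.7, 0], "roll": 7}
  claw: 4.4

```text
time: 40.2
tool_pos: [0.5703, 0.0194, 0.1054]
orientation: [[0.907, 0.421, -0.001], [0.421, -0.907, -0.0], [-0.001, -0.0, -1.0]]
contact_force: [0.2, -0.3, 0.5]
grip_width: 0.0439
```

>>> arm_command:
  series:
    - {"translation": [-0.3, -0.7, 0], "roll": 7}
    - {"translation": [-0.4, -0.6, 0], "roll": 7}
    - {"translation": [-0.4, -0.6, 0], "roll": 7}
    - {"translation": [0, 0, 0], "roll": 0}
    - {"translation": [0, 0, 0], "roll": 0}

```text
time: 40.62
tool_pos: [0.5543, 0.034, 0.1058]
orientation: [[0.997, 0.079, -0.001], [0.079, -0.997, -0.001], [-0.001, 0.0, -1.0]]
contact_force: [-0.1, -0.7, 0.7]
grip_width: 0.0441
```

```bash
python3 -c "
from plan import *
go(.5587,.0352,.0205,4)"; python3 look.py 18;cd pics;  python3 -c "
import cv2,numpy as np
a=cv2.imread('side_18.png')[110:250,150:290]
a=cv2.convertScaleAbs(a,alpha=1.5,beta=20)
cv2.imwrite('mm18.png',cv2.resize(a,None,fx=4,fy=4,interpolation=2))"
```

```text
t 40.62 pos [0.5543 0.034  0.1058] psi 4.53 d [ 0.0044  0.0012 -0.0853] roll 0.53 n 3 F [-0.1 -0.7  0.7] w 0.0441
 tool-total cm: [ 0.45 -0.08  8.53]
 rows [[np.float64(0.2), np.float64(-0.0), np.float64(2.8), np.float64(0.2)], [np.float64(0.2), np.float64(-0.0), np.float64(2.8), np.float64(0.2)], [np.float64(0.2), np.float64(-0.0), np.float64(2.8), np.float64(0.2)]]
(336, 764, 3)
```

View pics/mm18.png

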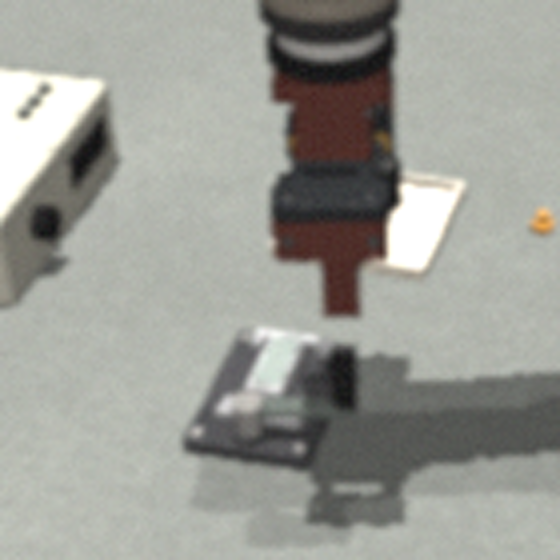

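>>> arm_command:
  series:
    - {"translation": [0.4, -0.1, 2.5], "roll": 0}
    - {"translation": [0, 0, 3], "roll": 0}
    - {"translation": [0, 0, 2.3], "roll": 0}
    - {"translation": [0, 0, 0.7], "roll": 0}
    - {"translation": [0, 0, 0], "roll": 0}
    - {"translation": [0, 0, 0], "roll": 0}

```text
time: 41.22
tool_pos: [0.5591, 0.0348, 0.0217]
orientation: [[0.997, 0.075, 0.0], [0.075, -0.997, -0.0], [0.0, 0.0, -1.0]]
contact_force: [-0.1, -0.5, 0.2]
grip_width: 0.0439
```

>>> arm_command:
  series:
    - {"translation": [0, 0, 0], "roll": 0}
    - {"translation": [0, 0, 0], "roll": 0}
    - {"translation": [0, 0, 0], "roll": 0}
    - {"translation": [0, 0, 0], "roll": 0}
  claw: 2.3

```text
time: 41.55
tool_pos: [0.5592, 0.0352, 0.0223]
orientation: [[0.997, 0.075, 0.002], [0.075, -0.997, 0.0], [0.002, -0.0, -1.0]]
contact_force: [1.4, 1.5, 0.1]
grip_width: 0.024
```

```bash
python3 arc.py 1.35 -.05 15
```

```text
cur [0.5592 0.0352] 4.3 z 0.0223 F [1.4 1.5 0.1] knob(a0) [0.5583 0.0351]
[-0.1, 0.6] -4.9 ; [0.1, 0.6] -5.3 ; [-0.0, 0.7] -5.4 ; [0.0, 0.6] -5.3 ; [0.0, 0.6] -5.4 ; [0.1, 0.6] -5.3 ; [0.0, 0.6] -5.4 ; [0.0, 0.6] -5.3 ; [0.1, 0.6] -5.4 ; [-0.0, 0.7] -5.3 ; [0.0, 0.6] -5.4 ; [0.0, 0.6] -5.3 ; [0.1, 0.6] -5.4 ; [0.0, 0.6] -5.3 ; [0.0, 0.6] -5.4 ; 
end [ 0.6169 -0.0264] 84.1
```

>>> arm_command:
  series:
    - {"translation": [-0.1, 0.6, 0], "roll": -4.9}
    - {"translation": [0.1, 0.6, 0], "roll": -5.3}
    - {"translation": [0, 0.7, 0], "roll": -5.4}
    - {"translation": [0, 0.6, 0], "roll": -5.3}
    - {"translation": [0, 0.6, 0], "roll": -5.4}

```text
time: 41.97
tool_pos: [0.5665, 0.0057, 0.0219]
orientation: [[0.858, 0.513, 0.001], [0.513, -0.858, 0.0], [0.001, -0.0, -1.0]]
contact_force: [0.3, 1.2, 0.9]
grip_width: 0.0228
```

>>> arm_command:
  series:
    - {"translation": [0.1, 0.6, 0], "roll": -5.3}
    - {"translation": [0, 0.6, 0], "roll": -5.4}
    - {"translation": [0, 0.6, 0], "roll": -5.3}
    - {"translation": [0.1, 0.6, 0], "roll": -5.4}
    - {"translation": [0, 0.7, 0], "roll": -5.3}

```text
time: 42.38
tool_pos: [0.5881, -0.016, 0.0218]
orientation: [[0.536, 0.844, -0.0], [0.844, -0.536, 0.0], [0.0, -0.0, -1.0]]
contact_force: [-0.0, 1.6, 1.6]
grip_width: 0.0232
```

>>> arm_command:
  series:
    - {"translation": [0, 0.6, 0], "roll": -5.4}
    - {"translation": [0, 0.6, 0], "roll": -5.3}
    - {"translation": [0.1, 0.6, 0], "roll": -5.4}
    - {"translation": [0, 0, 0], "roll": 0}
    - {"translation": [0, 0, 0], "roll": 0}

```text
time: 42.8
tool_pos: [0.6048, -0.0237, 0.0216]
orientation: [[0.289, 0.957, 0.001], [0.957, -0.289, 0.0], [0.0, 0.0, -1.0]]
contact_force: [0.1, -0.4, -0.6]
grip_width: 0.023
```

```bash
python3 arc.py 0.07 -.05 2
```

```text
cur [ 0.6048 -0.0237] 73.2 z 0.0216 F [ 0.1 -0.4 -0.6] knob(a0) [ 0.6094 -0.0249]
[0.1, 0.9] -7.4 ; [-0.0, 0.4] -3.5 ; 
end [ 0.6176 -0.026 ] 84.1
```

>>> arm_command:
  series:
    - {"translation": [0, 0.5, 0], "roll": -4}
    - {"translation": [0, 0.4, 0], "roll": -4}
    - {"translation": [0, 0, 0], "roll": 0}
    - {"translation": [0, 0, 0], "roll": 0}

```text
time: 43.13
tool_pos: [0.6131, -0.0257, 0.0214]
orientation: [[0.154, 0.988, 0.0], [0.988, -0.154, 0.0], [0.0, 0.0, -1.0]]
contact_force: [0.0, 0.2, 0.4]
grip_width: 0.0231
```

>>> arm_command:
  series:
    - {"translation": [0, 0.2, 0], "roll": 0}
    - {"translation": [0, 0, 0], "roll": 0}
    - {"translation": [0, 0, 0], "roll": 0}

```text
time: 43.38
tool_pos: [0.6151, -0.0261, 0.0214]
orientation: [[0.151, 0.989, -0.0], [0.989, -0.151, -0.0], [-0.0, -0.0, -1.0]]
contact_force: [-1.2, 0.5, -0.1]
grip_width: 0.0229
```

>>> arm_command:
  series:
    - {"translation": [0, 0.2, 0], "roll": 0}
    - {"translation": [0, 0, 0], "roll": 0}
    - {"translation": [0, 0, 0], "roll": 0}

```text
time: 43.63
tool_pos: [0.6163, -0.0263, 0.0212]
orientation: [[0.15, 0.989, -0.002], [0.989, -0.15, -0.0], [-0.0, -0.002, -1.0]]
contact_force: [-4.3, 0.7, 3.3]
grip_width: 0.0232
```

>>> arm_command:
  series:
    - {"translation": [0, 0.2, 0], "roll": 0}
    - {"translation": [0, 0, 0], "roll": 0}
    - {"translation": [0, 0, 0], "roll": 0}

```text
time: 43.88
tool_pos: [0.6165, -0.0264, 0.0209]
orientation: [[0.15, 0.989, -0.005], [0.989, -0.15, -0.0], [-0.001, -0.005, -1.0]]
contact_force: [-9.3, 1.3, 6.5]
grip_width: 0.0225
```

>>> arm_command:
  series:
    - {"translation": [0, -0.5, 0], "roll": 0}
    - {"translation": [0, 0, 0], "roll": 0}
    - {"translation": [0, 0, 0], "roll": 0}

```text
time: 44.13
tool_pos: [0.615, -0.0262, 0.0216]
orientation: [[0.15, 0.989, 0.002], [0.989, -0.15, -0.0], [0.0, 0.002, -1.0]]
contact_force: [-0.1, -0.5, -0.0]
grip_width: 0.0231
```

>>> arm_command:
  series:
    - {"translation": [0, 0, -1], "roll": 0}
    - {"translation": [0, 0, -2], "roll": 0}
    - {"translation": [0, 0, -4], "roll": 0}
    - {"translation": [0, 0, -4], "roll": 0}
    - {"translation": [-4, 0, -1], "roll": 0}
    - {"translation": [-4, -1, -1], "roll": 0}
    - {"translation": [-4, -1, 0], "roll": 0}
    - {"translation": [-4, -1, 0], "roll": 0}

```text
time: 44.8
tool_pos: [0.5616, -0.1809, 0.1534]
orientation: [[0.15, 0.989, 0.004], [0.989, -0.15, -0.001], [-0.001, 0.004, -1.0]]
contact_force: [0.4, -1.0, -0.4]
grip_width: 0.023
```

>>> arm_command:
  series:
    - {"translation": [-4, -1, 0], "roll": 0}
    - {"translation": [-4, -1, 0], "roll": 0}
    - {"translation": [-4, 0, 0], "roll": 0}
    - {"translation": [-4, 0, 0], "roll": 0}
    - {"translation": [-4, 0, 0], "roll": 0}
    - {"translation": [-4, 0, 0], "roll": 0}
    - {"translation": [-4, 0, 0], "roll": 0}
    - {"translation": [-4, 0, 0], "roll": 0}

```text
time: 45.47
tool_pos: [0.4929, -0.4949, 0.1524]
orientation: [[0.15, 0.989, 0.002], [0.989, -0.15, -0.001], [-0.001, 0.002, -1.0]]
contact_force: [0.4, -0.1, 0.6]
grip_width: 0.0234
```

>>> arm_command:
  series:
    - {"translation": [0, 0, 0], "roll": 0}

```text
time: 45.55
tool_pos: [0.4882, -0.5032, 0.1517]
orientation: [[0.161, 0.987, -0.001], [0.987, -0.161, -0.007], [-0.007, -0.0, -1.0]]
contact_force: [-1.4, -0.5, 0.1]
grip_width: 0.0235
```

```bash
python3 look.py 19
python3 - <<'E'
from fit import *
for c in("side","top"):
    for d in arm.silhouettes("nest",c)[:2]:
        print(c,d["score"],d["location"],d["pixels"].sum())
        if d["score"]>.3 and d["pixels"].sum()>900: print(fit("fix",{c:d["pixels"]},[.615,-.02,-.154,.03])[:2])
a=cv2.imread('pics/side_19.png')[130:290,170:310];b=cv2.imread('pics/top_19.png')[120:220,100:400]
cv2.imwrite('pics/mm19.png',cv2.resize(cv2.convertScaleAbs(a,alpha=1.5,beta=20),None,fx=3.7,fy=3.7,interpolation=2))
cv2.imwrite('pics/mm19t.png',cv2.resize(cv2.convertScaleAbs(b,alpha=1.5,beta=20),None,fx=2.6,fy=2.6,interpolation=2))
E
```

```text
(336, 764, 3)
side 0.71 [215.4, 209.3] 1014
(array([ 0.61681343, -0.01874975, -0.14341341, -0.00163479]), np.float64(0.08126755058765411))
top 0.86 [253.1, 156.4] 1692
(array([ 0.6141768 , -0.01943939, -0.15098591,  0.23354076]), np.float64(0.0915704295039177))
```

View pics/mm19.png

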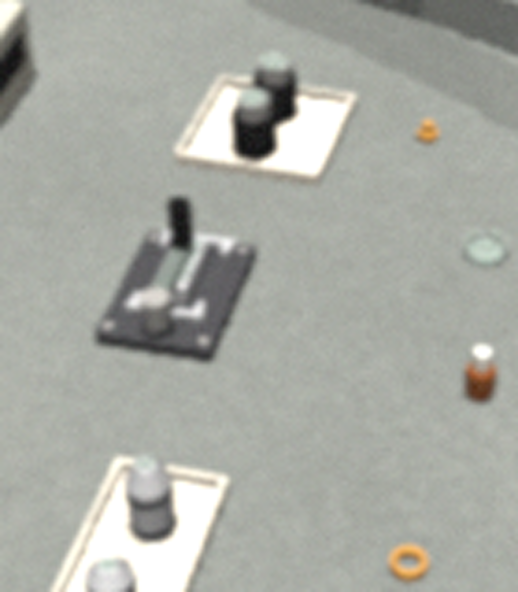

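View pics/mm19t.png

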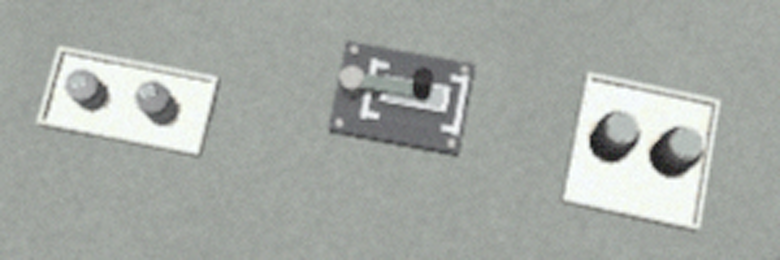

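Run:
```python
from fit import *
nest=(.6149,-.0198,-.154)
out=[]
for c,(r0,r1,c0,c1) in {"top":(130,190,215,300),"side":(165,240,180,265)}.items():
    im=cv2.resize(cv2.convertScaleAbs(cv2.imread(f"pics/{c}_19.png"),alpha=1.6,beta=20),None,fx=4.5,fy=4.5,interpolation=2)
    overlay(im,c,place(model("fix",0.),*nest),k=4.5)
    overlay(im,c,place([p+[0,0,.012] for p in model("carrier")],*nest),(0,0,255),k=4.5)
    k=4.5;out.append(im[int(r0*k):int(r1*k),int(c0*k):int(c1*k)])
H=max(o.shape[0] for o in out);cv2.imwrite("pics/ov19.png",np.hstack([np.pad(o,((0,H-o.shape[0]),(0,0),(0,0))) for o in out]))
for l,k,x0s in(("objective_long_center","long",[(.6,.2207)]),("objective_short_center","short",[(.611,.29)]),("eyepiece_a_center","eye",[(.567,-.2655),(.5795,-.208)])):
    for d in arm.silhouettes(l,"top")[:3]:
        print(l,round(d["score"],2),np.round(d["location"]),d["pixels"].sum(),atz("top",d["location"],.03).round(3))
```

```text
objective_long_center 0.69 [160. 160.] 196 [0.596 0.221 0.03 ]
objective_short_center 0.72 [133. 155.] 177 [0.604 0.289 0.03 ]
eyepiece_a_center 0.77 [360. 180.] 354 [ 0.563 -0.263  0.03 ]
```

View pics/ov19.png

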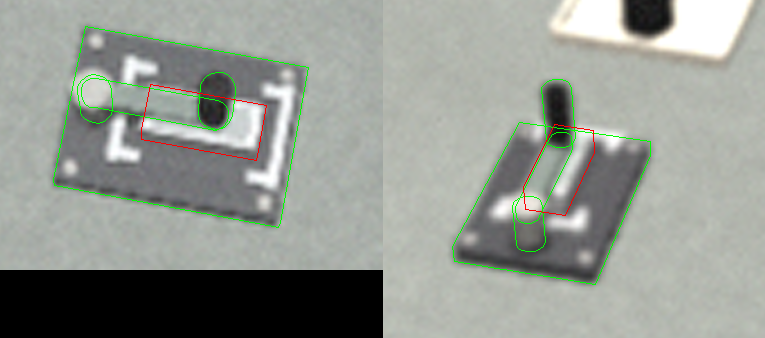

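```bash
python3 -c "
from rig import arm
print(arm.job_done(),arm.get_obs()['time'])"
```

```text
the job is handed in; nothing more can be done
the job is handed in; nothing more can be done
```

The job is done and handed in at about 46 s of the 141 s allowed. Both eyepieces stand upright in the square tray and both objectives stand upright in the long tray. I swung the hold-down arm aside, laid the carrier flat in the nest, then swung the arm home.

**Last checks:**
- **Home stop:** the tool stopped advancing and the push force rose to about 9 N, so I took the arm to be against its stop. I then backed off and lifted clear.
- **Fixture overlay:** the model with the arm at angle 0 and the carrier seated matches both final pictures.
- **Parts:** all four show upright in their trays, and nothing fell.

**Checks that failed or disagreed:**
- **Tool height:** the reported TCP height was about 29 mm below the real fingertips, found by touching the tray floor. My first eyepiece grasp therefore closed too high and missed. The eyepiece did not move, and I corrected for the offset in every later move.
- **Arm angle fit:** the automatic fit to the last top picture gave 0.23 rad, while the side picture gave 0.00. The carrier, which is not in that model, probably disturbed the top fit. I relied on the stop contact, the side fit and the overlay.
- **Detection:** the network's last top picture reported only one of the two eyepieces. Both are visible in it.

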